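# Roll a hollow shaft into a V-cradle and bring it against the end stop

## Robot

A 6-joint arm with a two-finger parallel gripper is mounted at the origin on the work surface. World frame = base frame: x ahead of the robot, y to its left, z up, the work surface at z = 0. Lengths are in m, angles in rad, forces in N, time in s.
With the tool pointing down it reaches from about 0.35 to 1 m from the base axis. Payload 7.1 kg.
Tool frame: the origin (TCP) lies at the very end of the fingers, on their centre line; the grasp point (between the pads) lies 19 mm behind it; z points along the fingers, y is the direction in which the jaws open and shut (so a half turn about z gives the same grasp; the last joint's range is limited). The gripper opens to 85 mm and grips with 20 to 120 N. Pads are 22 mm wide; open, the fingers measure 114 mm over their backs; the gripper's body (76 mm by 85 mm) begins 54 mm behind the grasp point. The pads swing forward as they close: fully open they stand 13 mm farther back than shut.
Start: joints at [1.287, 0.423, 1.63, -0, 1.089, -0.019], TCP at [0.164, 0.603, 0.194] pointing down, gripper open.
Joint ranges: [-3, 3], [-0.9, 2.11], [0.09, 2.58], [-1.31, 4.45], [0.11, 2.69], [-2.54, 2.54]. Speed limits (rad/s): [2.39, 2.39, 3.01, 3.14, 3.14, 3.14].

## Interface

Orientations are given as a rotation vector (axis times angle).
In Python, from bench import robot, optics gives the robot as it stands.
- The arm moves only by the tool send_rows, never from a script. Its argument "moves" is a list of rows, each an object of numbers: "fingers": the opening, from -1 (shut) to 1 (fully open); "tx", "ty", "tz": the shift along the tool's x, y, z in units of 25 mm (1.0 is 25 mm); "twist": the turn about the tool's z in units of 6 degrees (1.0 is 6 degrees). A call has 1 to 20 rows; each row is the pose to reach, as a shift and turn from the pose measured when the call began, along the tool's axes at that moment; what a row does not reach only later rows make up. A row lasts 1/12 s, in which the tool goes at most 41.7 mm and 7.16 degrees, less where a joint would pass 70% of its speed; a pose out of reach is approached as far as the arm can. A call with a gripper value outside its range is refused whole. The fingers move at their own pace and stop on an object; the grip force is fixed at half the most. Time passes only in rows, so rows that repeat a pose let the fingers close. It gives the time, the measured TCP pose, the force and the opening at its end, in the units of the state.
- robot.get_state(): the state, without advancing time (a new reading comes with each control period).
- optics.grab_frame(name): name is "side" or "top" or "wrist"; returns a dict with "frame" (384x512x3 uint8, blue, green, red), "K" (3x3 intrinsics, pixels), "pose" (4x4, takes a point from camera to world coordinates). Camera axes: x right, y up, looking along -z (the intrinsics and any distortion apply to the point x, -y, -z); pixel columns grow to the right and rows downward; lengths in m; the calibration is good to about 2 mm. The wrist camera is an equidistant fisheye: a pixel r from the principal point sees the ray r / f radians off the axis. A picture is of the moment at which its call begins. There is no depth.
- robot.finish_job(): hands the job in, once; it reports no verdict.
The state is a dict: "time": time; "q": joint angles; "joint_velocities": joint speeds; "tau": joint torques, N m; "eef_pos": TCP position; "ee_rot": TCP orientation; "ft_force": force on the tool from outside, world axes, zero at the start; "torque": the same for the moment, N m; "width": finger opening in m.
Only numpy, scipy, OpenCV 4.12 (cv2) and the standard library are available. Lean on these libraries where they do the work, as an engineer would, in place of code of your own. Each camera call takes 0.05 s, during which the arm holds its last target.

## Task

On the workshop bench a hollow steel shaft lies in front of the red V-cradle. Without gripping or lifting it, push it gently from the side with your fingers so that it rolls along the bench, up the cradle's ramp and drops into the V, clear of the end stop; only then gently push its free end with a fingertip so that it slides along the V until it rests against the yellow end stop. Take the hand away, leave the shaft lying snug and still in the V against the stop, and do not disturb anything else on the bench.

Things in the scene. Friction and masses are not known exactly. Their poses are not given: they have to be found in the camera images.
- shaft: hollow steel shaft lying loose on the bench, bright grey, dark bore at each end: 40 mm diameter, 120 mm long, about 0.6 kg. Origin at its centre, on its axis; x axis along the shaft, y and z turn as it rolls. At the start it lies nearly parallel to the V on the ramp side, its axis 150 to 210 mm from the V's line, its centre 30 to 50 mm short (cradle -x) of its final place. Oiled, slippery.
- cradle: V-cradle fixed to the bench: red ramp and back wall, dark V faces, yellow end stop. Origin on the bench below the V's bottom line. x runs level along the V to the end stop, y is the level direction in which the shaft rolls in, z up. V and ramp run from x = -115 mm (open end) to 60 mm. 120 degree V, bottom line at y = 0, 3 mm high. Shaft lying in it: axis at y = 0, 26 mm above the bench.
- cradle_ramp (a point): middle of the ramp's foot, on the bench, at x = -28, y = -90 mm of the cradle. From here the full-width ramp climbs evenly along cradle y to 12 mm high at y = -20 mm; then a crest 12 mm high to y = -16 mm, and down into the V. Behind the V stands a back wall from y = 28 to 40 mm, 40 mm high.
- cradle_stop (a point): centre of the end stop's face, at x = 60, y = 0 mm of the cradle, 26 mm above the bench: the yellow upright plate closing the V's +x end, 15 mm thick, y = -16 to 40 mm, 46 mm high. The shaft against it has its centre at cradle x = 0.
- socket: bystander: dark deep socket standing upright, 28 mm diameter, 50 mm high; origin under its centre. Leave it alone.
- bearing: bystander: steel bearing ring lying flat, 62 mm diameter, 18 mm high; origin under its centre. Leave it alone.
- driver: bystander: screwdriver with green handle lying behind the cradle's back wall, about 200 mm long along its x axis. Leave it alone.
- spray: bystander: black and yellow spray can with red cap, 66 mm diameter, 190 mm high; origin under its centre. Leave it alone.
- gear: bystander: dark gear lying flat, 96 mm diameter, 38 mm high; origin under its centre. Leave it alone.
- oiler: bystander: white oil bottle with orange cap, 48 mm diameter, 110 mm high; origin under its centre. Leave it alone.
Not all that is in view belongs to the job. What is shaped like the shaft but blue is not meant.

How it is judged:
By the outcome, as a careful person would: the job done as asked, in the order asked, and still so for the second after the job is handed in, with the robot touching nothing.
It also fails if it takes over 51 s, if anything falls off the work surface, if the arm or the gripper's body presses on something with over 40 N, if the wrist force passes 120 N, or if a joint passes its speed limit or range.

## Working session

There is one attempt and no reset: what is moved stays moved. The work goes in short steps, Python scripts to look and compute and a tool call to move; the robot and the scene stay as the last step left them, time stands still between calls to the robot, and variables do not carry over. Pictures are saved under pics/ and viewed, and the job is handed in when it is done.

Besides the shell and the picture viewer there is one more tool, called after "Emit:" by a JSON object that holds its "method" and its "body". send_rows: Moves the arm, as the interface text tells. Its arguments: {"type":"object","properties":{"moves":{"type":"array"}},"required":["moves"]}

```bash
mkdir -p pics; ls; python3 - <<'E'
from bench import robot, optics
import cv2
print(robot.get_state())
for n in ("side","top","wrist"):
    f=optics.grab_frame(n); cv2.imwrite(f"pics/{n}0.png",f["frame"]); print(n,f["K"].tolist(),f["pose"].round(4).tolist(),[k for k in f])
E
```

```text
pics
{'time': 0.0, 'q': array([ 1.28701610e+00,  4.23811533e-01,  1.63070421e+00,  2.45002345e-05,
        1.08860021e+00, -1.89782355e-02]), 'joint_velocities': array([-0.00127668,  0.0022243 ,  0.00040433, -0.00080792, -0.00053511,
        0.00099052]), 'tau': array([-4.29827443e-03, -5.57379198e+01, -2.81736499e+01, -2.12751011e-04,
        7.50628766e-03, -5.31669002e-05]), 'eef_pos': array([0.1633582 , 0.60264244, 0.19315845]), 'ee_rot': array([-4.14720229e-01, -3.11384455e+00,  2.36009581e-03]), 'ft_force': array([-0.33172919,  0.3680261 ,  1.42763904]), 'torque': array([0.02163139, 0.00245919, 0.02599924]), 'width': 0.08527670095546892}
side [[454.0200431208783, 0.0, 250.11048800762896], [0.0, 454.0200431208783, 187.04747578264715], [0.0, 0.0, 1.0]] [[0.8965, 0.2521, -0.3644, 0.14], [-0.4427, 0.5459, -0.7113, -0.9002], [0.0196, 0.799, 0.601, 0.8369], [0.0, 0.0, 0.0, 1.0]] ['frame', 'K', 'pose']
top [[417.7589570702717, 0.0, 256.8405579505159], [0.0, 417.7589570702717, 193.57675190915248], [0.0, 0.0, 1.0]] [[0.0089, 0.9958, -0.0908, 0.4908], [-0.9999, 0.0076, -0.0152, -0.0002], [-0.0144, 0.0909, 0.9958, 1.3706], [0.0, 0.0, 0.0, 1.0]] ['frame', 'K', 'pose']
wrist [[297.3186396354542, 0.0, 253.5939657496477], [0.0, 297.3186396354542, 185.6852631235685], [0.0, 0.0, 1.0]] [[0.262, -0.9187, -0.2954, 0.087], [0.9651, 0.2493, 0.0807, 0.6228], [-0.0005, -0.3063, 0.952, 0.3742], [0.0, 0.0, 0.0, 1.0]] ['frame', 'K', 'pose']
```

View pics/side0.png

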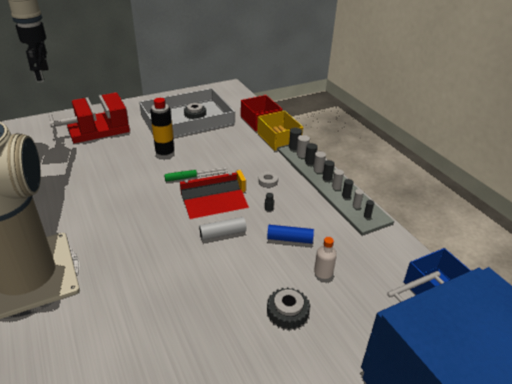

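View pics/top0.png

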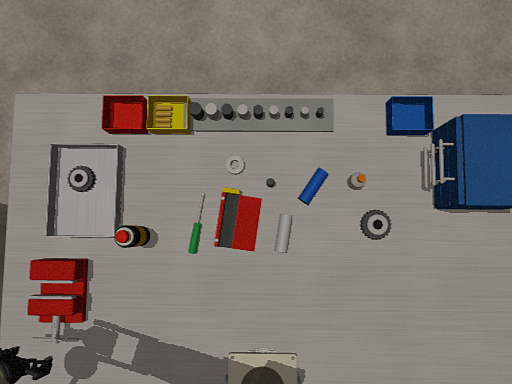

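View pics/wrist0.png

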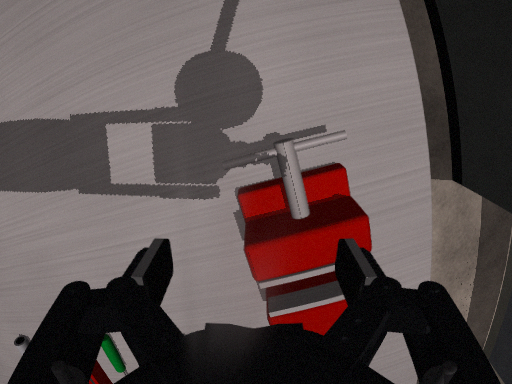

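The top view has the cradle near (238,220), the grey shaft at (284,232) and the blue decoy at (313,187). I'll zoom in next.

```bash
python3 - <<'E'
import cv2
a=cv2.imread("pics/top0.png")[145:265,180:340]; cv2.imwrite("pics/topz.png",cv2.resize(a,None,fx=5,fy=5,interpolation=cv2.INTER_CUBIC))
a=cv2.imread("pics/side0.png")[150:250,155:325]; cv2.imwrite("pics/sidez.png",cv2.resize(a,None,fx=4.5,fy=4.5,interpolation=cv2.INTER_CUBIC))
E
```

```text
(no output)
```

View pics/topz.png

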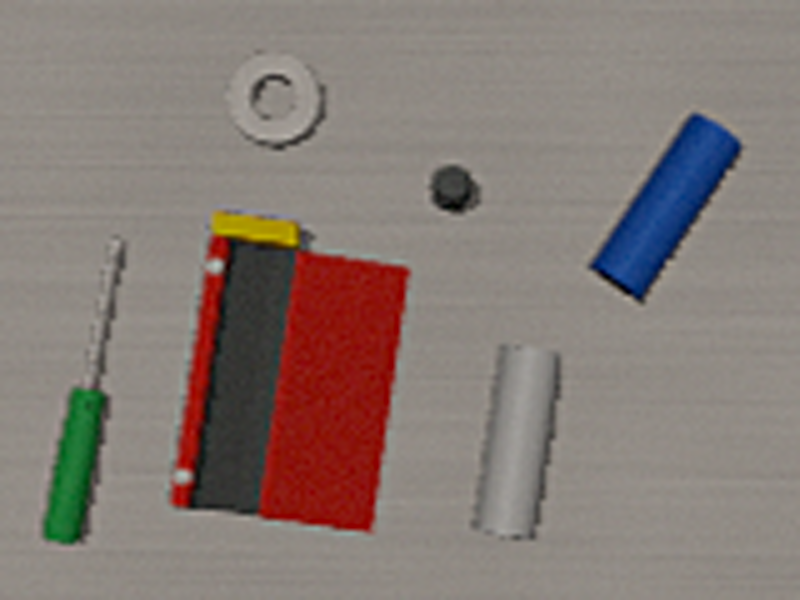

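View pics/sidez.png

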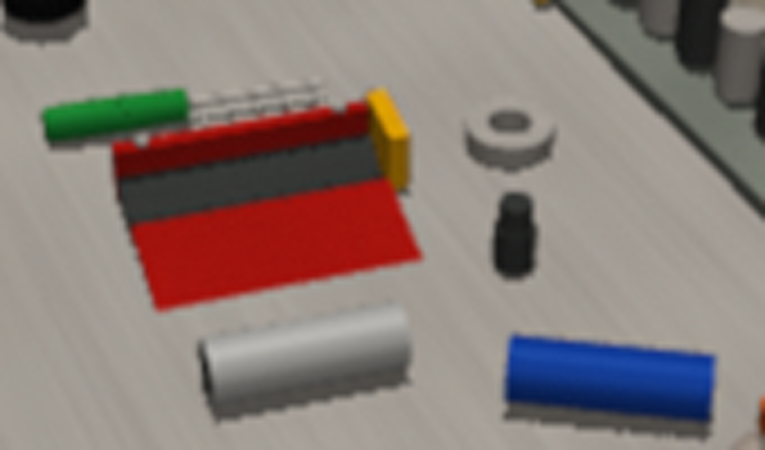

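```bash
cat > h.py <<'E'
import numpy as np
from bench import robot, optics
from scipy.optimize import least_squares
def proj(P,K,T):
    c=(np.linalg.inv(T)@np.c_[P,np.ones(len(P))].T).T[:,:3]
    p=np.c_[c[:,0],-c[:,1],-c[:,2]]@np.array(K).T
    return p[:,:2]/p[:,2:]
def back(uv,K,T,z):
    uv=np.atleast_2d(uv); d=np.c_[uv,np.ones(len(uv))]@np.linalg.inv(K).T
    d=np.c_[d[:,0],-d[:,1],-d[:,2]]@T[:3,:3].T; o=T[:3,3]
    return o+d*((z-o[2])/d[:,2])[:,None]
E
python3 - <<'E'
from h import *
t=optics.grab_frame("top"); s=optics.grab_frame("side")
tz=lambda L:(np.array(L)+.5)/5-.5+[180,145]
sz=lambda L:(np.array(L)+.5)/4.5-.5+[155,150]
mt=np.array([[60,-90,0],[-115,-90,0],[-115,40,40],[75,40,46],[75,-16,46],[60,-16,46]])/1e3
ut=tz([(409,268),(373,531),(171,505),(214,212),(299,220),(297,246)])
ms=np.array([[-115,-90,0],[60,-90,0],[60,-16,46],[75,-16,46]])/1e3
us=sz([(158,310),(421,258),(389,133),(408,132)])
def W(m,p):
    c,s_=np.cos(p[2]),np.sin(p[2]); return np.c_[p[0]+c*m[:,0]-s_*m[:,1],p[1]+s_*m[:,0]+c*m[:,1],m[:,2]]
def res(p,w=(1,1)): return np.r_[w[0]*(proj(W(mt,p),t["K"],t["pose"])-ut).ravel(),w[1]*(proj(W(ms,p),s["K"],s["pose"])-us).ravel()]
for w in ((1,1),(1,0),(0,1)):
    r=least_squares(lambda p:res(p,w),[.4,.05,0],loss="soft_l1",f_scale=.5); print(w,r.x,np.rad2deg(r.x[2])); 
    if w==(1,1):
        C=r.x; print(res(C).reshape(-1,2).round(2).tolist())
# shaft
e=back(tz([(529,348),(505,534)]),t["K"],t["pose"],.02)
print("shaft top",e, np.linalg.norm(e[0]-e[1]))
# side: end centre pts approx (midpoint of end edges)
e2=back(sz([(407,345),(210,378)]),s["K"],s["pose"],.02); print("side",e2,np.linalg.norm(e2[0]-e2[1]))
R=np.array([[np.cos(C[2]),np.sin(C[2])],[-np.sin(C[2]),np.cos(C[2])]])
for q in (e,e2):
    l=(q[:,:2]-C[:2])@R.T; print("in cradle",l.round(4).tolist(),l.mean(0).round(4),"yaw rel",np.rad2deg(np.arctan2(*(l[0]-l[1])[::-1])))
print("socket",((back(tz([(453,190)]),t["K"],t["pose"],.03)[:,:2]-C[:2])@R.T))
print("blue",((back(tz([(592,267),(640,300),(740,147),(690,113)]),t["K"],t["pose"],.02)[:,:2]-C[:2])@R.T))
E
```

```text
(1, 1) [ 0.55337695  0.10189033 -0.13023064] -7.461666272966062
[[0.19, -0.18], [-0.01, 0.31], [-0.51, 0.33], [-0.53, -0.36], [-0.19, 0.43], [-0.46, -0.13], [-0.22, 0.65], [0.7, 0.23], [0.07, 0.8], [0.66, 0.14]]
(1, 0) [ 0.55365889  0.10104891 -0.13156653] -7.538206976643573
(0, 1) [ 0.55345747  0.10427716 -0.1294369 ] -7.416188261119991
shaft top [[ 0.54774414 -0.07248825  0.02      ]
 [ 0.42848097 -0.05744639  0.02      ]] 0.12020799483754244
side [[ 0.54538503 -0.08476113  0.02      ]
 [ 0.42869823 -0.06199458  0.02      ]] 0.11888703054861341
in cradle [[0.0171, -0.1736], [-0.1031, -0.1742]] [-0.043  -0.1739] yaw rel 0.27329241199046567
in cradle [[0.0163, -0.1861], [-0.1023, -0.1787]] [-0.043  -0.1824] yaw rel -3.5785162904378636
socket [[ 0.11090258 -0.11107139]]
blue [[ 0.07468284 -0.20706607]
 [ 0.0577192  -0.24054941]
 [ 0.16556071 -0.29213756]
 [ 0.18329402 -0.25717344]]
```

```bash
cat >> h.py <<'E'
from scipy.spatial.transform import Rotation as Rn
C=np.array([.5534,.1019,-.1302])
def c2w(x,y): 
    c,s=np.cos(C[2]),np.sin(C[2]); return np.array([C[0]+c*x-s*y,C[1]+s*x+c*y])
def w2c(p):
    c,s=np.cos(C[2]),np.sin(C[2]); d=np.array(p)[:2]-C[:2]; return np.array([c*d[0]+s*d[1],-s*d[0]+c*d[1]])
def rep(tgt=None,tz=None,yaw=True):
    """where the TCP is in cradle axes and, for a target (cradle x,y, z), the move in row units"""
    s=robot.get_state(); R=Rn.from_rotvec(s["ee_rot"]).as_matrix(); p=s["eef_pos"]
    ang=np.rad2deg(np.arctan2(R[1,1],R[0,1])); need=np.rad2deg(C[2])-ang
    print("t %.2f"%s["time"],"cradle",(w2c(p)*1e3).round(1),"z %.1f"%(p[2]*1e3),"tooly yaw vs cradle x %.2f"%-need,"F",s["ft_force"].round(1),"w %.3f"%s["width"],"q6 %.2f"%s["q"][5],"tilt",R[:,2].round(3))
    if tgt is not None:
        w=np.r_[c2w(*tgt),tz]; print(" move",(R.T@(w-p)/.025).round(2),"twist(units, about tool z)",round(-need/6,2), "180alt",round(((-need+180+180)%360-180)/6,2))
E
python3 - <<'E'
from h import *
rep((-.043,-.235),.10)
E
```

```text
t 0.25 cradle [-451.7  446.2] z 193.5 tooly yaw vs cradle x 82.29 F [-0.6 -0.8  0.3] w 0.086 q6 -0.02 tilt [-0.    -0.001 -1.   ]
 move [-19.86 -24.8    3.76] twist(units, about tool z) 13.71 180alt -16.29
```

Emit:
{"method": "send_rows", "body": {"moves": [{"fingers": 1,"tx": -1,"ty": -1.25,"tz": 0,"twist": 0.7},{"fingers": 1,"tx": -2,"ty": -2.5,"tz": 0,"twist": 1.4},{"fingers": 1,"tx": -3,"ty": -3.75,"tz": 0,"twist": 2.1},{"fingers": 1,"tx": -4,"ty": -5,"tz": 0,"twist": 2.8},{"fingers": 1,"tx": -5,"ty": -6.25,"tz": 0,"twist": 3.5},{"fingers": 1,"tx": -6,"ty": -7.5,"tz": 0,"twist": 4.2},{"fingers": 1,"tx": -7,"ty": -8.75,"tz": 0,"twist": 4.9},{"fingers": 1,"tx": -8,"ty": -10,"tz": 0,"twist": 5.6},{"fingers": 1,"tx": -9,"ty": -11.25,"tz": 0,"twist": 6.3},{"fingers": 1,"tx": -10,"ty": -12.5,"tz": 0,"twist": 7},{"fingers": 1,"tx": -11,"ty": -13.75,"tz": 0,"twist": 7.7},{"fingers": 1,"tx": -12,"ty": -15,"tz": 0,"twist": 8.4},{"fingers": 1,"tx": -13,"ty": -16.25,"tz": 0,"twist": 9.1},{"fingers": 1,"tx": -14,"ty": -17.5,"tz": 0,"twist": 9.8},{"fingers": 1,"tx": -15,"ty": -18.75,"tz": 0,"twist": 10.5},{"fingers": 1,"tx": -16,"ty": -20,"tz": 0,"twist": 11.2},{"fingers": 1,"tx": -17,"ty": -21.25,"tz": 0,"twist": 11.9},{"fingers": 1,"tx": -18,"ty": -22.5,"tz": 0,"twist": 12.6},{"fingers": 1,"tx": -19,"ty": -23.75,"tz": 0,"twist": 13.3},{"fingers": 1,"tx": -19.9,"ty": -24.8,"tz": 0,"twist": 13.7}]}}

```text
time: 1.92
eef_pos: [0.4819, -0.1283, 0.1941]
ee_rot: [2.364, 2.068, -0.001]
ft_force: [0.6, 0.9, 0.2]
width: 0.0854
```

```bash
python3 - <<'E'
from h import *
import cv2
rep((-.043,-.235),.10)
f=optics.grab_frame("wrist"); cv2.imwrite("pics/w1.png",f["frame"])
E
```

```text
t 1.92 cradle [ -41.  -237.6] z 194.1 tooly yaw vs cradle x -0.18 F [0.6 0.9 0.2] w 0.085 q6 -0.15 tilt [ 0.    -0.001 -1.   ]
 move [ 0.11 -0.08  3.76] twist(units, about tool z) -0.03 180alt 29.97
```

View pics/w1.png

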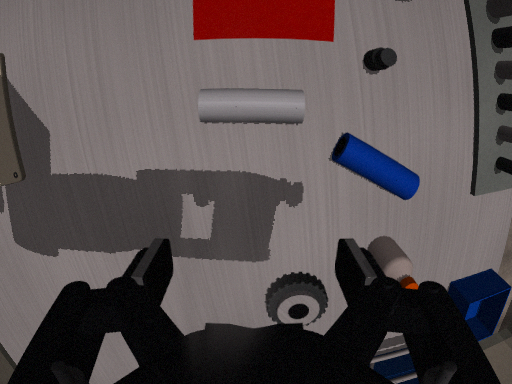

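```bash
cat >> h.py <<'E'
def fish(uv,K,T,z):
    uv=np.atleast_2d(uv).astype(float); d=(uv-[K[0][2],K[1][2]])/K[0][0]; th=np.linalg.norm(d,axis=1)
    k=np.sin(th)/th; v=np.c_[d[:,0]*k,-d[:,1]*k,-np.cos(th)]@T[:3,:3].T; o=T[:3,3]
    return o+v*((z-o[2])/v[:,2])[:,None]
E
python3 - <<'E'
from h import *
f=optics.grab_frame("wrist"); g=lambda uv,z:[(w2c(p)*1e3).round(1).tolist() for p in fish(uv,f["K"],f["pose"],z)]
print("shaft",g([(199,106),(304.5,106)],.02)); print("foot",g([(193.5,40),(334,40.5)],0.0))
print("blue",g([(333,155),(347,134),(397,196)],.02))
print("gear",g([(296,300)],.02),"oiler",g([(385,252)],.06))
t=optics.grab_frame("top")
for n,uv,z in (("gear",(375,224),.038),("oiler",(355,181),.1)):
    print(n,(w2c(back(uv,t["K"],t["pose"],z)[0])*1e3).round())
E
```

```text
shaft [[-101.7, -177.9], [24.3, -178.8]]
foot [[-110.8, -93.4], [65.6, -92.9]]
blue [[62.5, -238.8], [79.3, -211.7], [161.4, -294.9]]
gear [[27.0, -463.6]] oiler [[136.2, -359.0]]
gear [  25. -458.]
oiler [ 143. -367.]
```

Emit:
{"method": "send_rows", "body": {"moves": [{"fingers": 1,"tx": 0,"ty": 0,"tz": 1.2,"twist": 0},{"fingers": 1,"tx": 0,"ty": 0,"tz": 2.4,"twist": 0},{"fingers": 1,"tx": 0,"ty": 0,"tz": 3.6,"twist": 0},{"fingers": 1,"tx": 0.2,"ty": 0,"tz": 4.8,"twist": 0},{"fingers": 1,"tx": 0.3,"ty": 0,"tz": 5.8,"twist": 0},{"fingers": 1,"tx": 0.3,"ty": 0,"tz": 6.6,"twist": 0},{"fingers": 1,"tx": 0.3,"ty": 0,"tz": 7.1,"twist": 0},{"fingers": 1,"tx": 0.3,"ty": 0,"tz": 7.3,"twist": 0},{"fingers": 1,"tx": 0.3,"ty": 0,"tz": 7.3,"twist": 0}]}}

```text
time: 2.82
eef_pos: [0.4819, -0.1194, 0.0105]
ee_rot: [-2.361, -2.07, 0.003]
ft_force: [-0.5, 0.1, -0.0]
width: 0.0852
```

```bash
python3 - <<'E'
from h import *
import cv2
rep((-.043,-.235),.10)
f=optics.grab_frame("side"); a=f["frame"][160:290,140:310]; cv2.imwrite("pics/s2.png",cv2.resize(a,None,fx=4.5,fy=4.5,interpolation=cv2.INTER_CUBIC))
f=optics.grab_frame("wrist"); cv2.imwrite("pics/w2.png",f["frame"])
E
```

```text
t 2.82 cradle [ -42.1 -228.7] z 10.5 tooly yaw vs cradle x -0.04 F [-0.5  0.1 -0. ] w 0.085 q6 -0.13 tilt [-0.002 -0.    -1.   ]
 move [-0.25 -0.04 -3.58] twist(units, about tool z) -0.01 180alt 29.99
```

View pics/s2.png

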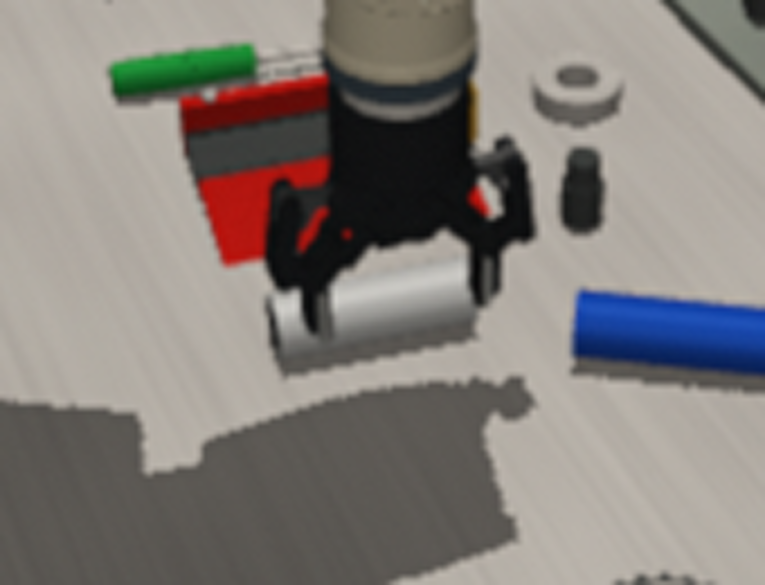

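View pics/w2.png

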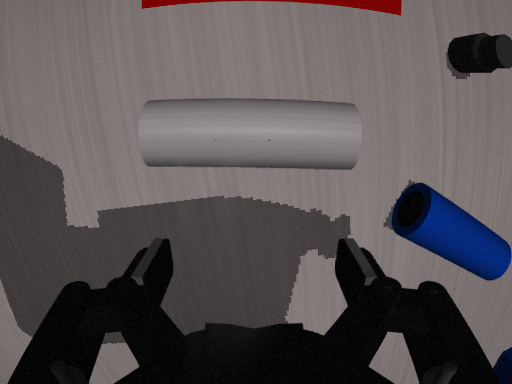

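```bash
python3 - <<'E'
from h import *
f=optics.grab_frame("side")
for z in (.005,.0105,.0235,.03):
  for dx in (-.05,.05):
    for dy in (-.011,.011):
      p=np.r_[c2w(-.0421+dx,-.2287+dy),z]; uv=proj(p[None],f["K"],f["pose"])[0]; print(z,dx,dy,((uv-[140,160]+.5)*4.5-.5).round())
w=optics.grab_frame("wrist"); print([(w2c(p)*1e3).round(1).tolist() for p in fish([(139,133),(361,133)],w["K"],w["pose"],.02)])
E
```

```text
0.005 -0.05 -0.011 [322. 419.]
0.005 -0.05 0.011 [312. 393.]
0.005 0.05 -0.011 [489. 381.]
0.005 0.05 0.011 [477. 356.]
0.0105 -0.05 -0.011 [322. 412.]
0.0105 -0.05 0.011 [312. 386.]
0.0105 0.05 -0.011 [490. 374.]
0.0105 0.05 0.011 [478. 349.]
0.0235 -0.05 -0.011 [321. 395.]
0.0235 -0.05 0.011 [311. 369.]
0.0235 0.05 -0.011 [490. 358.]
0.0235 0.05 0.011 [478. 333.]
0.03 -0.05 -0.011 [321. 387.]
0.03 -0.05 0.011 [311. 361.]
0.03 0.05 -0.011 [490. 350.]
0.03 0.05 0.011 [478. 325.]
[[-111.1, -173.0], [24.8, -173.5]]
```

```bash
python3 - <<'E'
from h import *
f=optics.grab_frame("side"); w=optics.grab_frame("wrist")
a=(np.array([(318,335),(485,302)])+.5)/4.5-.5+[140,160]
for i,wv in enumerate([(160,240),(350,240)]):
  for z in (.01,.025,.04,.05,.06,.07):
    print(z,(w2c(back(a[i],f["K"],f["pose"],z)[0])*1e3).round(),(w2c(fish(wv,w["K"],w["pose"],z)[0])*1e3).round())
print(w["pose"][:3,3],w2c(w["pose"][:3,3]))
E
python3 -c "
import cv2
a=cv2.imread('pics/s2.png')[200:400,230:560];cv2.imwrite('pics/s2z.png',cv2.resize(a,None,fx=2.4,fy=2.4))"
```

```text
0.01 [ -78. -177.] [-108. -252.]
0.025 [ -82. -193.] [-103. -244.]
0.04 [ -85. -209.] [ -97. -235.]
0.05 [ -88. -219.] [ -94. -230.]
0.06 [ -90. -230.] [ -90. -224.]
0.07 [ -93. -240.] [ -86. -219.]
0.01 [  25. -179.] [  29. -252.]
0.025 [  20. -195.] [  23. -244.]
0.04 [  14. -211.] [  18. -236.]
0.05 [  11. -221.] [  14. -230.]
0.06 [   7. -232.] [  10. -225.]
0.07 [   3. -242.] [   6. -219.]
[ 0.4933264  -0.04307449  0.19329294] [-0.04074274 -0.15154692]
```

View pics/s2z.png

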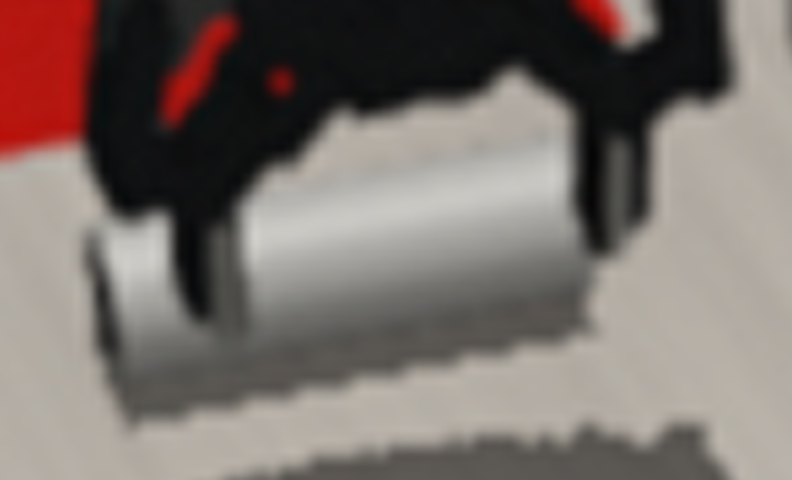

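```bash
python3 - <<'E'
from h import *
f=optics.grab_frame("side")
for z in (.17,.193,.206,.22,.24): print(z,proj(np.array([[.1634,.6026,z]]),f["K"],f["pose"]))
for z in (.0,.02,.04,.06,.08,.1,.12,.14):
  print(z,((proj(np.r_[c2w(-.042,-.229),z][None],f["K"],f["pose"])[0]-[140,160]+.5)*4.5-.5).round())
E
python3 -c "
import cv2
a=cv2.imread('pics/side0.png')[0:110,0:110];cv2.imwrite('pics/s0z.png',cv2.resize(a,None,fx=5,fy=5))"
```

```text
0.17 [[48.23556645 96.90851227]]
0.193 [[46.47012483 90.36064093]]
0.206 [[45.45744572 86.60470109]]
0.22 [[44.3546492 82.5145235]]
0.24 [[42.75681199 76.58828251]]
0.0 [402. 394.]
0.02 [401. 368.]
0.04 [401. 343.]
0.06 [401. 317.]
0.08 [401. 290.]
0.1 [400. 263.]
0.12 [400. 235.]
0.14 [400. 206.]
```

View pics/s0z.png

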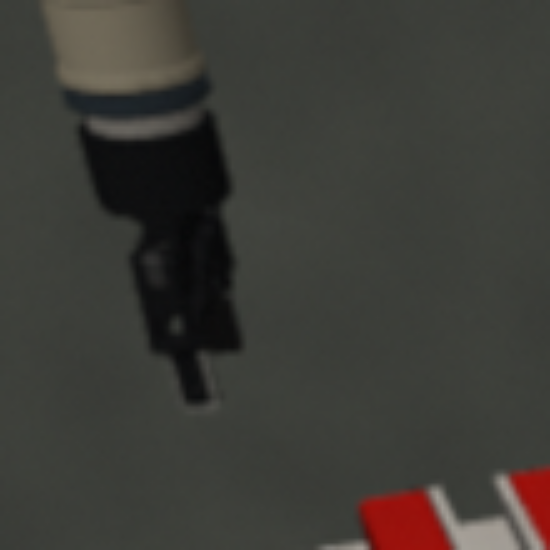

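Emit:
{"method": "send_rows", "body": {"moves": [{"fingers": 1,"tx": 0,"ty": 0,"tz": 0.2,"twist": 0},{"fingers": 1,"tx": 0,"ty": 0,"tz": 0.4,"twist": 0},{"fingers": 1,"tx": 0,"ty": 0,"tz": 0.4,"twist": 0}]}}

```text
time: 3.42
eef_pos: [0.4832, -0.1206, 0.0015]
ee_rot: [2.362, 2.069, -0.0]
ft_force: [0.4, -0.2, -0.8]
width: 0.0855
```

```bash
python3 - <<'E'
from h import *
import cv2
rep((-.043,-.235),.10)
f=optics.grab_frame("side"); a=f["frame"][200:260,190:270]; cv2.imwrite("pics/s3.png",cv2.resize(a,None,fx=9,fy=9,interpolation=cv2.INTER_CUBIC))
E
```

```text
t 3.42 cradle [ -40.7 -229.7] z 1.5 tooly yaw vs cradle x -0.12 F [ 0.4 -0.2 -0.8] w 0.085 q6 -0.13 tilt [ 0.001 -0.001 -1.   ]
 move [-0.22 -0.09 -3.94] twist(units, about tool z) -0.02 180alt 29.98
```

View pics/s3.png

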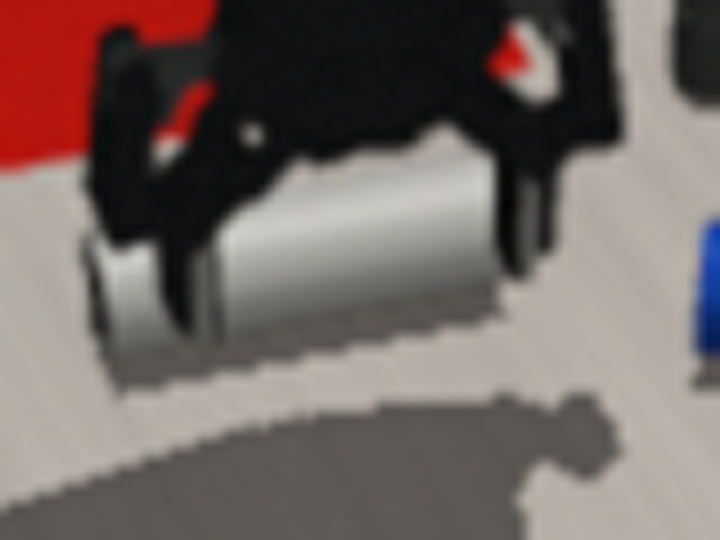

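Emit:
{"method": "send_rows", "body": {"moves": [{"fingers": 1,"tx": 0,"ty": 0,"tz": 0.1,"twist": 0},{"fingers": 1,"tx": 0,"ty": 0,"tz": 0.2,"twist": 0},{"fingers": 1,"tx": 0,"ty": 0,"tz": 0.3,"twist": 0},{"fingers": 1,"tx": 0,"ty": 0,"tz": 0.4,"twist": 0},{"fingers": 1,"tx": 0,"ty": 0,"tz": 0.4,"twist": 0}]}}

```text
time: 3.88
eef_pos: [0.4829, -0.1205, -0.0089]
ee_rot: [2.363, 2.069, -0.001]
ft_force: [-0.2, 0.6, 0.6]
width: 0.0851
```

```bash
python3 - <<'E'
from h import *
import cv2
rep((-.043,-.235),.10)
f=optics.grab_frame("side"); a=f["frame"][200:260,190:270]; cv2.imwrite("pics/s4.png",cv2.resize(a,None,fx=9,fy=9,interpolation=cv2.INTER_CUBIC))
E
```

```text
t 3.88 cradle [ -41.  -229.7] z -8.9 tooly yaw vs cradle x -0.12 F [-0.2  0.6  0.6] w 0.085 q6 -0.13 tilt [-0.    -0.001 -1.   ]
 move [-0.22 -0.08 -4.36] twist(units, about tool z) -0.02 180alt 29.98
```

View pics/s4.png

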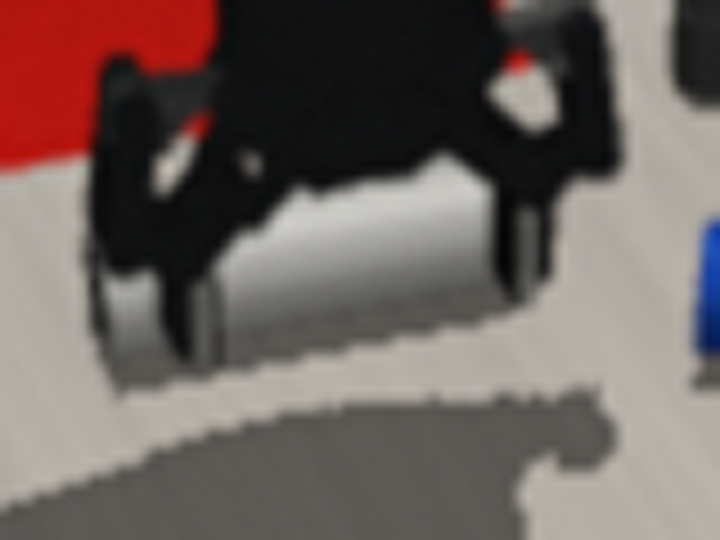

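Emit:
{"method": "send_rows", "body": {"moves": [{"fingers": 1,"tx": 0,"ty": 0,"tz": 0.1,"twist": 0},{"fingers": 1,"tx": 0,"ty": 0,"tz": 0.2,"twist": 0},{"fingers": 1,"tx": 0,"ty": 0,"tz": 0.3,"twist": 0},{"fingers": 1,"tx": 0,"ty": 0,"tz": 0.4,"twist": 0},{"fingers": 1,"tx": 0,"ty": 0,"tz": 0.5,"twist": 0},{"fingers": 1,"tx": 0,"ty": 0,"tz": 0.6,"twist": 0},{"fingers": 1,"tx": 0,"ty": 0,"tz": 0.6,"twist": 0}]}}

```text
time: 4.52
eef_pos: [0.4827, -0.1204, -0.0242]
ee_rot: [-2.363, -2.07, 0.002]
ft_force: [0.2, 0.0, 0.1]
width: 0.0854
```

```bash
python3 - <<'E'
from h import *
import cv2
rep((-.043,-.235),.10)
f=optics.grab_frame("side"); a=f["frame"][200:260,190:270]; cv2.imwrite("pics/s5.png",cv2.resize(a,None,fx=9,fy=9,interpolation=cv2.INTER_CUBIC))
E
```

```text
t 4.52 cradle [ -41.3 -229.6] z -24.2 tooly yaw vs cradle x -0.12 F [0.2 0.  0.1] w 0.085 q6 -0.13 tilt [-0.001 -0.001 -1.   ]
 move [-0.22 -0.07 -4.97] twist(units, about tool z) -0.02 180alt 29.98
```

View pics/s5.png

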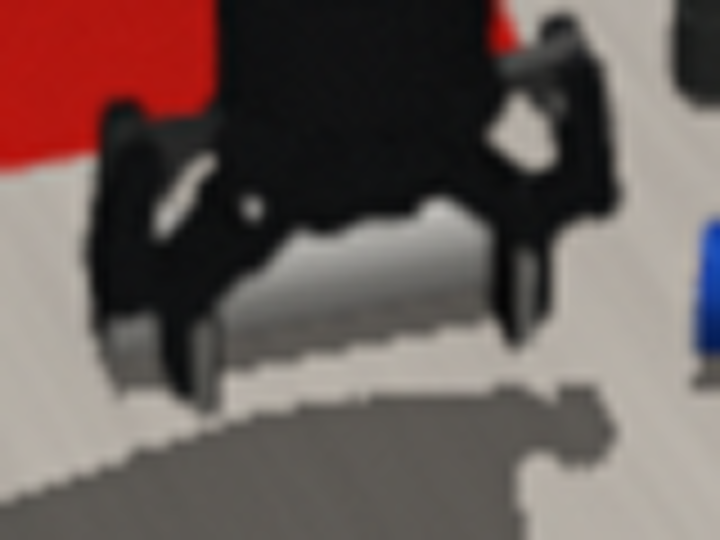

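Emit:
{"method": "send_rows", "body": {"moves": [{"fingers": 1,"tx": 0,"ty": 0,"tz": 0.1,"twist": 0},{"fingers": 1,"tx": 0,"ty": 0,"tz": 0.2,"twist": 0},{"fingers": 1,"tx": 0,"ty": 0,"tz": 0.3,"twist": 0},{"fingers": 1,"tx": 0,"ty": 0,"tz": 0.4,"twist": 0},{"fingers": 1,"tx": 0,"ty": 0,"tz": 0.4,"twist": 0}]}}

```text
time: 4.98
eef_pos: [0.4824, -0.1203, -0.0345]
ee_rot: [-2.363, -2.069, 0.002]
ft_force: [0.9, -0.1, -0.2]
width: 0.0854
```

```bash
python3 - <<'E'
from h import *
import cv2
rep((-.043,-.235),.10)
f=optics.grab_frame("side"); a=f["frame"][200:260,190:270]; cv2.imwrite("pics/s6.png",cv2.resize(a,None,fx=9,fy=9,interpolation=cv2.INTER_CUBIC))
f=optics.grab_frame("wrist"); cv2.imwrite("pics/w6.png",f["frame"])
E
```

```text
t 4.98 cradle [ -41.5 -229.6] z -34.5 tooly yaw vs cradle x -0.12 F [ 0.9 -0.1 -0.2] w 0.085 q6 -0.13 tilt [-0.001 -0.    -1.   ]
 move [-0.22 -0.06 -5.38] twist(units, about tool z) -0.02 180alt 29.98
```

View pics/s6.png

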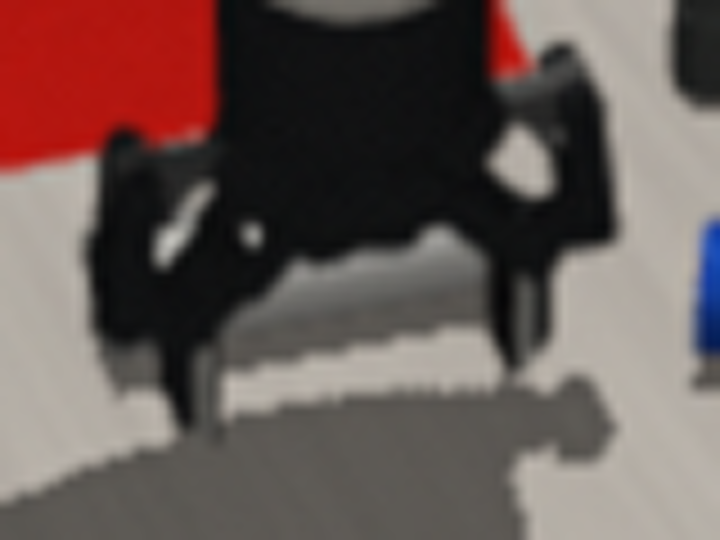

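View pics/w6.png

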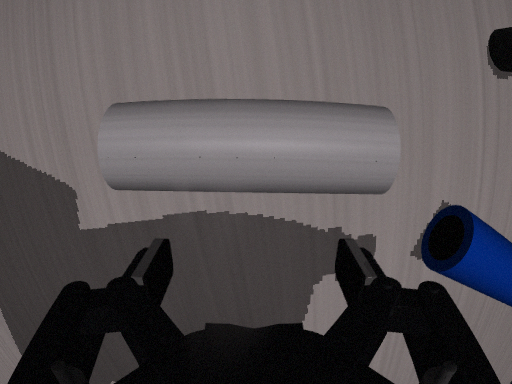

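Emit:
{"method": "send_rows", "body": {"moves": [{"fingers": 1,"tx": 0,"ty": 0,"tz": 0.12,"twist": 0},{"fingers": 1,"tx": 0.1,"ty": 0,"tz": 0.24,"twist": 0},{"fingers": 1,"tx": 0.3,"ty": 0,"tz": 0.24,"twist": 0},{"fingers": 1,"tx": 0.5,"ty": 0,"tz": 0.24,"twist": 0},{"fingers": 1,"tx": 0.65,"ty": 0,"tz": 0.24,"twist": 0},{"fingers": 1,"tx": 0.75,"ty": 0,"tz": 0.24,"twist": 0},{"fingers": 1,"tx": 0.85,"ty": 0,"tz": 0.24,"twist": 0},{"fingers": 1,"tx": 0.95,"ty": 0,"tz": 0.24,"twist": 0},{"fingers": 1,"tx": 1.05,"ty": 0,"tz": 0.24,"twist": 0},{"fingers": 1,"tx": 1.15,"ty": 0,"tz": 0.24,"twist": 0},{"fingers": 1,"tx": 1.25,"ty": 0,"tz": 0.24,"twist": 0},{"fingers": 1,"tx": 1.35,"ty": 0,"tz": 0.24,"twist": 0},{"fingers": 1,"tx": 1.45,"ty": 0,"tz": 0.24,"twist": 0},{"fingers": 1,"tx": 1.55,"ty": 0,"tz": 0.24,"twist": 0}]}}

```text
time: 6.25
eef_pos: [0.4878, -0.0818, -0.0402]
ee_rot: [-2.363, -2.07, 0.002]
ft_force: [-0.3, 0.2, -0.1]
width: 0.0855
```

```bash
python3 - <<'E'
from h import *
import cv2
rep((-.043,-.235),.10)
f=optics.grab_frame("side"); a=f["frame"][190:260,190:270]; cv2.imwrite("pics/s7.png",cv2.resize(a,None,fx=8,fy=8,interpolation=cv2.INTER_CUBIC))
f=optics.grab_frame("wrist"); cv2.imwrite("pics/w7.png",f["frame"])
E
```

```text
t 6.25 cradle [ -41.2 -190.7] z -40.2 tooly yaw vs cradle x -0.12 F [-0.3  0.2 -0.1] w 0.086 q6 -0.06 tilt [-0.001 -0.001 -1.   ]
 move [-1.78 -0.07 -5.61] twist(units, about tool z) -0.02 180alt 29.98
```

View pics/s7.png

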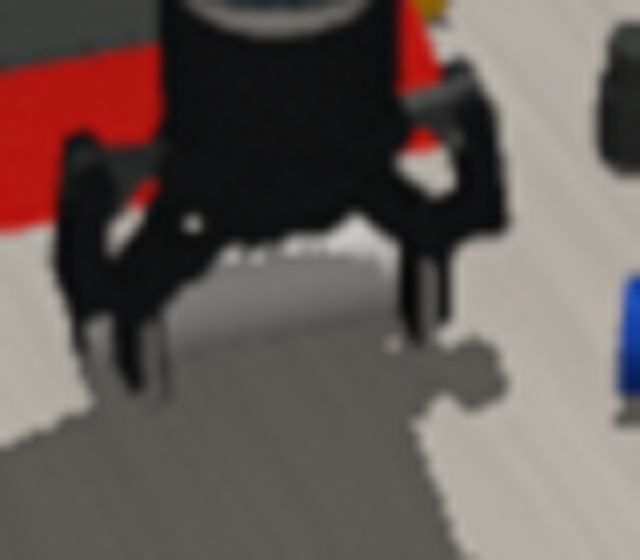

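View pics/w7.png

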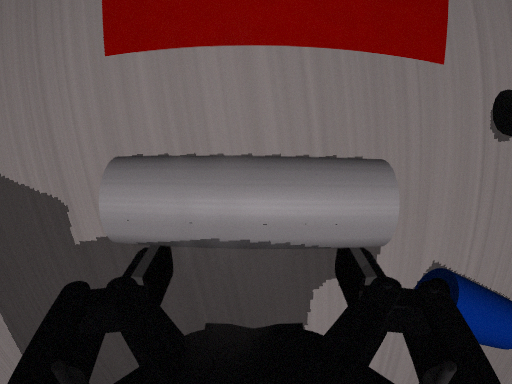

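Emit:
{"method": "send_rows", "body": {"moves": [{"fingers": 1,"tx": 0.1,"ty": 0,"tz": 0,"twist": 0},{"fingers": 1,"tx": 0.2,"ty": 0,"tz": 0,"twist": 0},{"fingers": 1,"tx": 0.3,"ty": 0,"tz": 0,"twist": 0},{"fingers": 1,"tx": 0.4,"ty": 0,"tz": 0,"twist": 0},{"fingers": 1,"tx": 0.5,"ty": 0,"tz": 0,"twist": 0},{"fingers": 1,"tx": 0.6,"ty": 0,"tz": 0,"twist": 0},{"fingers": 1,"tx": 0.7,"ty": 0,"tz": 0,"twist": 0},{"fingers": 1,"tx": 0.8,"ty": 0,"tz": 0,"twist": 0},{"fingers": 1,"tx": 0.9,"ty": 0,"tz": 0,"twist": 0},{"fingers": 1,"tx": 1.0,"ty": 0,"tz": 0,"twist": 0},{"fingers": 1,"tx": 1.1,"ty": 0,"tz": 0,"twist": 0},{"fingers": 1,"tx": 1.2,"ty": 0,"tz": 0,"twist": 0},{"fingers": 1,"tx": 1.3,"ty": 0,"tz": 0,"twist": 0},{"fingers": 1,"tx": 1.4,"ty": 0,"tz": 0,"twist": 0},{"fingers": 1,"tx": 1.5,"ty": 0,"tz": 0,"twist": 0},{"fingers": 1,"tx": 1.6,"ty": 0,"tz": 0,"twist": 0}]}}

```text
time: 7.68
eef_pos: [0.493, -0.0418, -0.0402]
ee_rot: [-2.363, -2.07, 0.002]
ft_force: [-0.1, -0.6, -0.7]
width: 0.0857
```

```bash
python3 - <<'E'
from h import *
import cv2
rep((-.043,-.235),.10)
f=optics.grab_frame("side"); a=f["frame"][170:250,180:280]; cv2.imwrite("pics/s8.png",cv2.resize(a,None,fx=7,fy=7,interpolation=cv2.INTER_CUBIC))
f=optics.grab_frame("wrist"); cv2.imwrite("pics/w8.png",f["frame"])
E
```

```text
t 7.68 cradle [ -41.2 -150.3] z -40.2 tooly yaw vs cradle x -0.10 F [-0.1 -0.6 -0.7] w 0.086 q6 0.02 tilt [-0.001 -0.    -1.   ]
 move [-3.39 -0.07 -5.61] twist(units, about tool z) -0.02 180alt 29.98
```

View pics/s8.png

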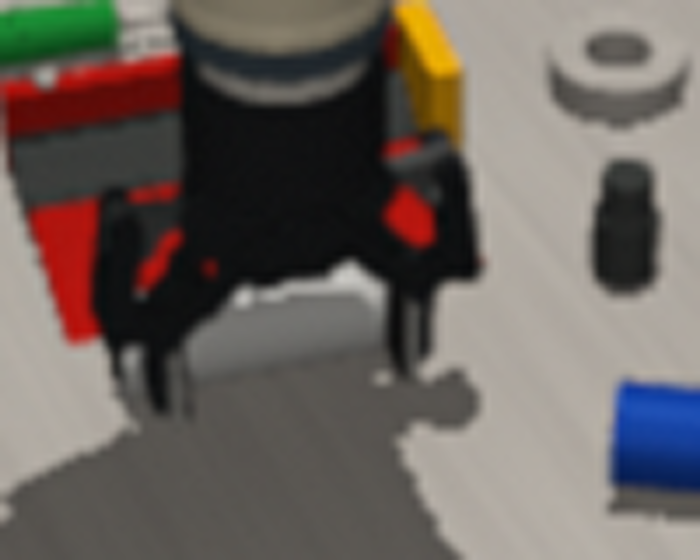

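View pics/w8.png

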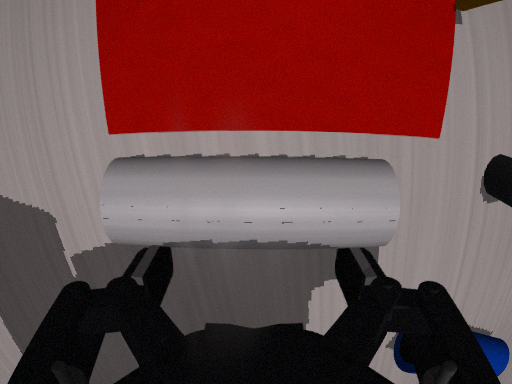

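Emit:
{"method": "send_rows", "body": {"moves": [{"fingers": 1,"tx": 0.1,"ty": 0,"tz": 0,"twist": 0},{"fingers": 1,"tx": 0.2,"ty": 0,"tz": 0,"twist": 0},{"fingers": 1,"tx": 0.3,"ty": 0,"tz": 0,"twist": 0},{"fingers": 1,"tx": 0.4,"ty": 0,"tz": 0,"twist": 0},{"fingers": 1,"tx": 0.5,"ty": 0,"tz": 0,"twist": 0},{"fingers": 1,"tx": 0.6,"ty": 0,"tz": 0,"twist": 0},{"fingers": 1,"tx": 0.7,"ty": 0,"tz": 0,"twist": 0},{"fingers": 1,"tx": 0.8,"ty": 0,"tz": 0,"twist": 0},{"fingers": 1,"tx": 0.9,"ty": 0,"tz": 0,"twist": 0},{"fingers": 1,"tx": 1.0,"ty": 0,"tz": 0,"twist": 0},{"fingers": 1,"tx": 1.1,"ty": 0,"tz": 0,"twist": 0},{"fingers": 1,"tx": 1.2,"ty": 0,"tz": 0,"twist": 0},{"fingers": 1,"tx": 1.3,"ty": 0,"tz": 0,"twist": 0},{"fingers": 1,"tx": 1.4,"ty": 0,"tz": 0,"twist": 0},{"fingers": 1,"tx": 1.5,"ty": 0,"tz": -0.04,"twist": 0},{"fingers": 1,"tx": 1.6,"ty": 0,"tz": -0.08,"twist": 0},{"fingers": 1,"tx": 1.7,"ty": 0,"tz": -0.12,"twist": 0},{"fingers": 1,"tx": 1.8,"ty": 0,"tz": -0.16,"twist": 0}]}}

```text
time: 9.28
eef_pos: [0.499, 0.0032, -0.0361]
ee_rot: [-2.362, -2.07, 0.002]
ft_force: [-0.4, -2.8, 0.5]
width: 0.0858
```

```bash
python3 - <<'E'
from h import *
import cv2
rep((-.043,-.235),.10)
f=optics.grab_frame("side"); a=f["frame"][170:250,180:280]; cv2.imwrite("pics/s9.png",cv2.resize(a,None,fx=7,fy=7,interpolation=cv2.INTER_CUBIC))
f=optics.grab_frame("wrist"); cv2.imwrite("pics/w9.png",f["frame"])
E
```

```text
t 9.28 cradle [ -41.1 -104.9] z -36.1 tooly yaw vs cradle x -0.08 F [-0.4 -2.8  0.5] w 0.086 q6 0.12 tilt [-0.001 -0.    -1.   ]
 move [-5.21 -0.07 -5.44] twist(units, about tool z) -0.01 180alt 29.99
```

View pics/s9.png

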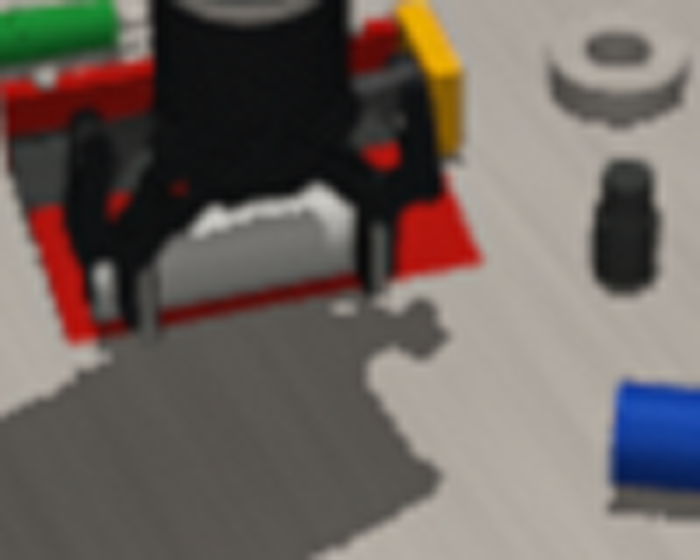

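View pics/w9.png

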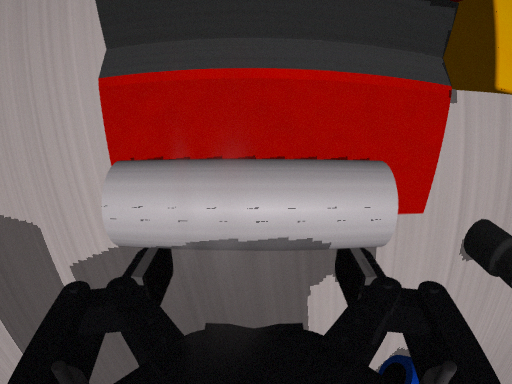

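Emit:
{"method": "send_rows", "body": {"moves": [{"fingers": 1,"tx": 0.1,"ty": 0,"tz": -0.02,"twist": 0},{"fingers": 1,"tx": 0.2,"ty": 0,"tz": -0.04,"twist": 0},{"fingers": 1,"tx": 0.3,"ty": 0,"tz": -0.06,"twist": 0},{"fingers": 1,"tx": 0.4,"ty": 0,"tz": -0.08,"twist": 0},{"fingers": 1,"tx": 0.5,"ty": 0,"tz": -0.1,"twist": 0},{"fingers": 1,"tx": 0.6,"ty": 0,"tz": -0.12,"twist": 0},{"fingers": 1,"tx": 0.7,"ty": 0,"tz": -0.14,"twist": 0},{"fingers": 1,"tx": 0.8,"ty": 0,"tz": -0.16,"twist": 0},{"fingers": 1,"tx": 0.9,"ty": 0,"tz": -0.18,"twist": 0},{"fingers": 1,"tx": 1.0,"ty": 0,"tz": -0.2,"twist": 0},{"fingers": 1,"tx": 1.1,"ty": 0,"tz": -0.22,"twist": 0},{"fingers": 1,"tx": 1.2,"ty": 0,"tz": -0.24,"twist": 0},{"fingers": 1,"tx": 1.3,"ty": 0,"tz": -0.24,"twist": 0},{"fingers": 1,"tx": 1.4,"ty": 0,"tz": -0.24,"twist": 0},{"fingers": 1,"tx": 1.5,"ty": 0,"tz": -0.24,"twist": 0},{"fingers": 1,"tx": 1.6,"ty": 0,"tz": -0.24,"twist": 0},{"fingers": 1,"tx": 1.7,"ty": 0,"tz": -0.24,"twist": 0},{"fingers": 1,"tx": 1.75,"ty": 0,"tz": -0.24,"twist": 0},{"fingers": 1,"tx": 1.8,"ty": 0,"tz": -0.24,"twist": 0}]}}

```text
time: 10.97
eef_pos: [0.505, 0.0483, -0.0302]
ee_rot: [-2.362, -2.071, 0.001]
ft_force: [-0.6, -3.1, 0.9]
width: 0.0852
```

```bash
python3 - <<'E'
from h import *
import cv2
rep((-.043,-.235),.10)
f=optics.grab_frame("side"); a=f["frame"][150:250,170:280]; cv2.imwrite("pics/s10.png",cv2.resize(a,None,fx=6,fy=6,interpolation=cv2.INTER_CUBIC))
f=optics.grab_frame("wrist"); cv2.imwrite("pics/w10.png",f["frame"])
E
```

```text
t 10.97 cradle [-41.  -59.5] z -30.2 tooly yaw vs cradle x -0.05 F [-0.6 -3.1  0.9] w 0.085 q6 0.20 tilt [-0.001 -0.    -1.   ]
 move [-7.02 -0.08 -5.2 ] twist(units, about tool z) -0.01 180alt 29.99
```

View pics/s10.png

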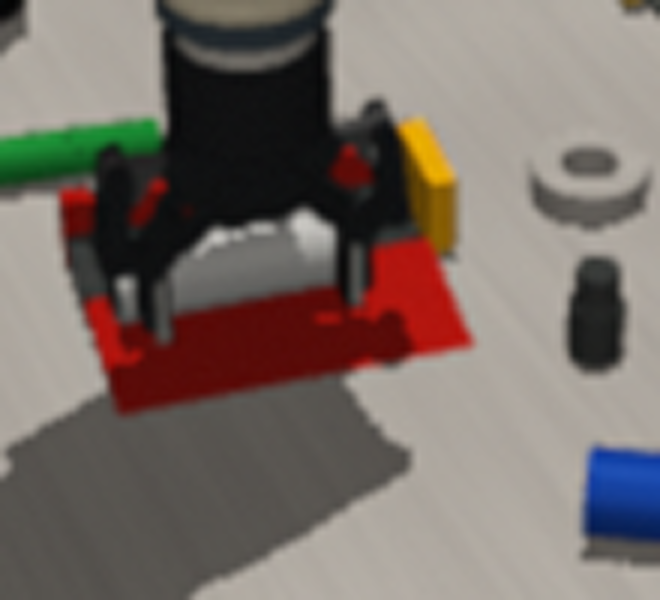

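View pics/w10.png

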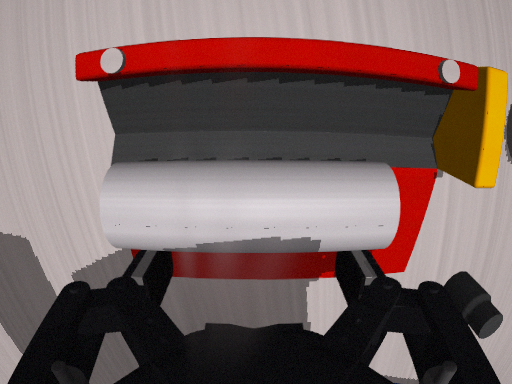

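Emit:
{"method": "send_rows", "body": {"moves": [{"fingers": 1,"tx": 0.06,"ty": 0,"tz": -0.02,"twist": 0},{"fingers": 1,"tx": 0.12,"ty": 0,"tz": -0.04,"twist": 0},{"fingers": 1,"tx": 0.18,"ty": 0,"tz": -0.04,"twist": 0},{"fingers": 1,"tx": 0.24,"ty": 0,"tz": -0.04,"twist": 0},{"fingers": 1,"tx": 0.3,"ty": 0,"tz": -0.04,"twist": 0},{"fingers": 1,"tx": 0.36,"ty": 0,"tz": -0.04,"twist": 0},{"fingers": 1,"tx": 0.42,"ty": 0,"tz": -0.04,"twist": 0},{"fingers": 1,"tx": 0.48,"ty": 0,"tz": -0.04,"twist": 0},{"fingers": 1,"tx": 0.54,"ty": 0,"tz": -0.04,"twist": 0},{"fingers": 1,"tx": 0.6,"ty": 0,"tz": -0.04,"twist": 0}]}}

```text
time: 11.9
eef_pos: [0.507, 0.0635, -0.0292]
ee_rot: [-2.362, -2.071, 0.001]
ft_force: [0.2, 0.5, -0.5]
width: 0.0856
```

```bash
python3 - <<'E'
from h import *
import cv2
rep((-.043,-.235),.10)
f=optics.grab_frame("wrist"); cv2.imwrite("pics/w11.png",f["frame"])
E
```

```text
t 11.90 cradle [-41.  -44.1] z -29.2 tooly yaw vs cradle x -0.05 F [ 0.2  0.5 -0.5] w 0.086 q6 0.23 tilt [-0.001 -0.    -1.   ]
 move [-7.64 -0.08 -5.17] twist(units, about tool z) -0.01 180alt 29.99
```

View pics/w11.png

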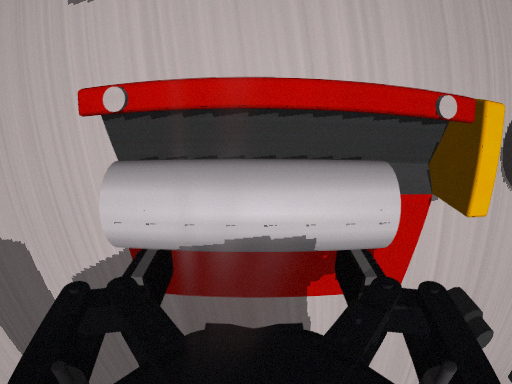

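Emit:
{"method": "send_rows", "body": {"moves": [{"fingers": 1,"tx": 0.05,"ty": 0,"tz": 0,"twist": 0},{"fingers": 1,"tx": 0.1,"ty": 0,"tz": 0,"twist": 0},{"fingers": 1,"tx": 0.15,"ty": 0,"tz": 0,"twist": 0},{"fingers": 1,"tx": 0.2,"ty": 0,"tz": 0,"twist": 0},{"fingers": 1,"tx": 0.25,"ty": 0,"tz": 0,"twist": 0},{"fingers": 1,"tx": 0.25,"ty": 0,"tz": 0,"twist": 0},{"fingers": 1,"tx": 0.25,"ty": 0,"tz": 0,"twist": 0}]}}

```text
time: 12.53
eef_pos: [0.5079, 0.0699, -0.0292]
ee_rot: [-2.362, -2.071, 0.001]
ft_force: [-0.5, -0.1, 0.2]
width: 0.0855
```

```bash
python3 - <<'E'
from h import *
import cv2
rep((-.043,-.235),.10)
f=optics.grab_frame("wrist"); cv2.imwrite("pics/w12.png",f["frame"])
E
```

```text
t 12.53 cradle [-40.9 -37.6] z -29.2 tooly yaw vs cradle x -0.04 F [-0.5 -0.1  0.2] w 0.085 q6 0.24 tilt [-0.001 -0.    -1.   ]
 move [-7.9  -0.08 -5.17] twist(units, about tool z) -0.01 180alt 29.99
```

View pics/w12.png

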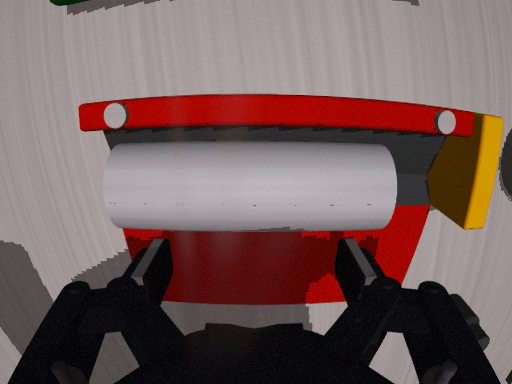

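Emit:
{"method": "send_rows", "body": {"moves": [{"fingers": 1,"tx": -0.4,"ty": 0,"tz": 0,"twist": 0},{"fingers": 1,"tx": -0.7,"ty": 0,"tz": -0.3,"twist": 0},{"fingers": 0.6,"tx": -0.7,"ty": 0,"tz": -1.5,"twist": 0},{"fingers": 0,"tx": -0.7,"ty": 0,"tz": -2.8,"twist": 0},{"fingers": -1,"tx": -0.7,"ty": 0,"tz": -4,"twist": 0},{"fingers": -1,"tx": -0.7,"ty": 0,"tz": -5,"twist": 0},{"fingers": -1,"tx": -0.4,"ty": -0.6,"tz": -5,"twist": 1.1},{"fingers": -1,"tx": 0,"ty": -1.2,"tz": -5,"twist": 2.2},{"fingers": -1,"tx": 0.5,"ty": -1.8,"tz": -5,"twist": 3.3},{"fingers": -1,"tx": 1,"ty": -2.4,"tz": -5,"twist": 4.4},{"fingers": -1,"tx": 1.5,"ty": -3,"tz": -5,"twist": 5.5},{"fingers": -1,"tx": 1.5,"ty": -3.6,"tz": -5,"twist": 6.6},{"fingers": -1,"tx": 1.5,"ty": -3.6,"tz": -5,"twist": 7.7},{"fingers": -1,"tx": 1.5,"ty": -3.6,"tz": -5,"twist": 8.8},{"fingers": -1,"tx": 1.5,"ty": -3.6,"tz": -5,"twist": 9.9},{"fingers": -1,"tx": 1.5,"ty": -3.6,"tz": -5,"twist": 11},{"fingers": -1,"tx": 1.5,"ty": -3.6,"tz": -5,"twist": 12.1},{"fingers": -1,"tx": 1.5,"ty": -3.6,"tz": -5,"twist": 13.2},{"fingers": -1,"tx": 1.5,"ty": -3.6,"tz": -5,"twist": 14.3},{"fingers": -1,"tx": 1.5,"ty": -3.6,"tz": -5,"twist": 15}]}}

```text
time: 14.25
eef_pos: [0.4235, 0.1179, 0.0963]
ee_rot: [3.134, -0.216, -0.001]
ft_force: [0.1, -0.2, 0.4]
width: 0.0002
```

```bash
python3 - <<'E'
from h import *
import cv2
rep((-.130,0),.10)
f=optics.grab_frame("side"); a=f["frame"][100:250,120:320]; cv2.imwrite("pics/s13.png",cv2.resize(a,None,fx=4,fy=4,interpolation=cv2.INTER_CUBIC))
f=optics.grab_frame("wrist"); cv2.imwrite("pics/w13.png",f["frame"])
f=optics.grab_frame("top"); a=f["frame"][145:265,180:340]; cv2.imwrite("pics/t13.png",cv2.resize(a,None,fx=5,fy=5,interpolation=cv2.INTER_CUBIC))
E
```

```text
t 14.25 cradle [-130.9   -1. ] z 96.3 tooly yaw vs cradle x -90.42 F [ 0.1 -0.2  0.4] w 0.000 q6 1.95 tilt [-0. -0. -1.]
 move [ 0.04 -0.04 -0.15] twist(units, about tool z) -15.07 180alt 14.93
```

View pics/s13.png

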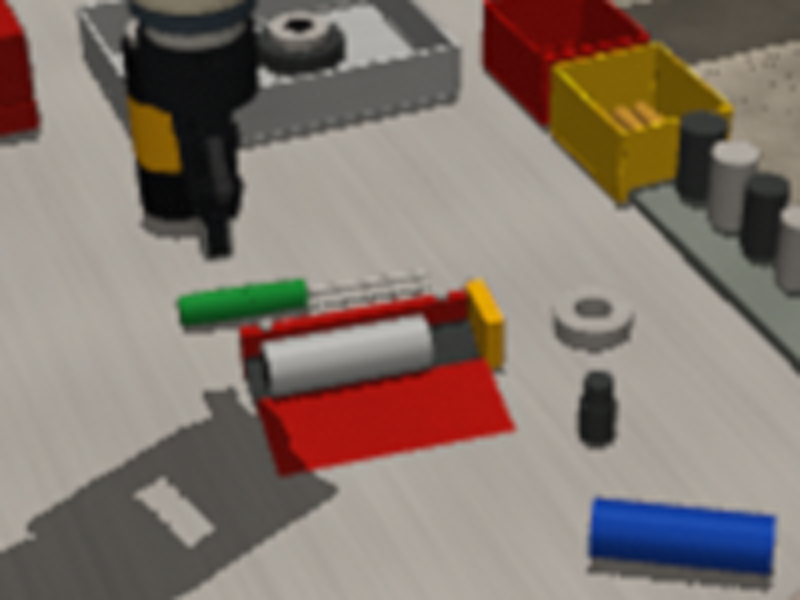

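View pics/w13.png

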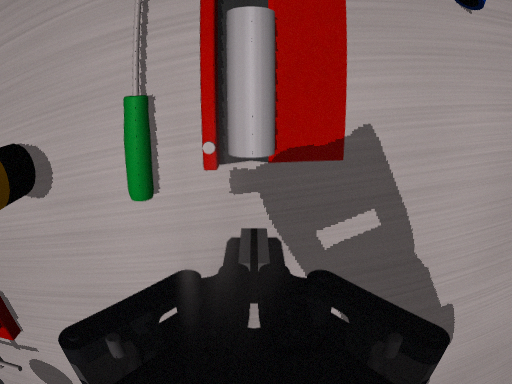

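View pics/t13.png

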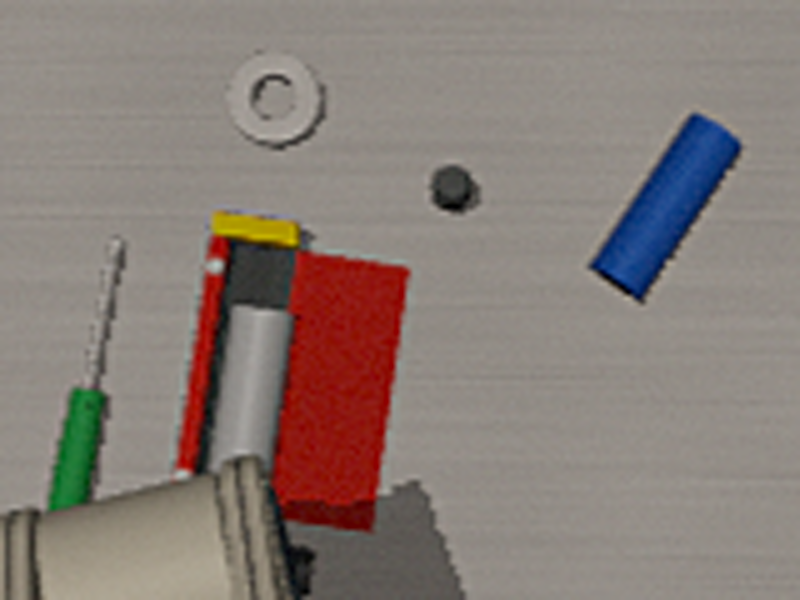

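```bash
python3 - <<'E'
from h import *
f=optics.grab_frame("side"); w=optics.grab_frame("wrist")
a=(np.array([(215,255)])+.5)/4-.5+[120,100]
for z in (.08,.1,.11,.12,.13,.14,.15):
    print(z,(w2c(back(a[0],f["K"],f["pose"],z)[0])*1e3).round(),[(w2c(p)*1e3).round() .tolist() for p in fish([(253,230),(70,330),(437,330)],w["K"],w["pose"],z)])
print(w["pose"][2,3])
print("driver",[(w2c(p)*1e3).round() .tolist() for p in fish([(137,97),(140,198),(152,180)],w["K"],w["pose"],.013)])
print("shaft end",[(w2c(p)*1e3).round() .tolist() for p in fish([(251,156)],w["K"],w["pose"],.04)],[(w2c(p)*1e3).round() .tolist() for p in fish([(250,9)],w["K"],w["pose"],.04)])
E
```

```text
0.08 [-121.   79.] [[-151.0, -1.0], [-285.0, 202.0], [-284.0, -204.0]]
0.1 [-125.   49.] [[-141.0, -1.0], [-261.0, 182.0], [-260.0, -184.0]]
0.11 [-127.   34.] [[-136.0, -1.0], [-249.0, 171.0], [-249.0, -173.0]]
0.12 [-129.   19.] [[-131.0, -1.0], [-238.0, 161.0], [-237.0, -163.0]]
0.13 [-131.    4.] [[-126.0, -1.0], [-226.0, 151.0], [-225.0, -153.0]]
0.14 [-133.  -11.] [[-121.0, -1.0], [-214.0, 140.0], [-214.0, -142.0]]
0.15 [-135.  -25.] [[-116.0, -1.0], [-202.0, 130.0], [-202.0, -132.0]]
0.2770353973248708
driver [[-52.0, 106.0], [-151.0, 112.0], [-132.0, 97.0]]
shaft end [[-104.0, 1.0]] [[16.0, 2.0]]
```

Emit:
{"method": "send_rows", "body": {"moves": [{"fingers": -1,"tx": 0,"ty": 0,"tz": 0.8,"twist": 0},{"fingers": -1,"tx": 0,"ty": 0,"tz": 1.6,"twist": 0},{"fingers": -1,"tx": 0,"ty": 0,"tz": 2.4,"twist": 0},{"fingers": -1,"tx": 0,"ty": 0,"tz": 3.0,"twist": 0},{"fingers": -1,"tx": 0,"ty": 0,"tz": 3.5,"twist": 0},{"fingers": -1,"tx": 0,"ty": 0,"tz": 3.9,"twist": 0},{"fingers": -1,"tx": 0,"ty": 0,"tz": 4.2,"twist": 0},{"fingers": -1,"tx": 0,"ty": 0,"tz": 4.2,"twist": 0}]}}

```text
time: 15.17
eef_pos: [0.4229, 0.1181, -0.01]
ee_rot: [3.134, -0.202, -0.003]
ft_force: [0.3, -0.5, 0.6]
width: 0.0
```

```bash
python3 - <<'E'
from h import *
import cv2
rep((-.130,0),.10)
f=optics.grab_frame("side"); a=f["frame"][130:230,130:250]; cv2.imwrite("pics/s14.png",cv2.resize(a,None,fx=6,fy=6,interpolation=cv2.INTER_CUBIC))
f2=optics.grab_frame("wrist"); cv2.imwrite("pics/w14.png",f2["frame"])
for x in (-.131,-.12,-.142):
  for z in (0.,.02,.04): print(x,z,((proj(np.r_[c2w(x,0),z][None],f["K"],f["pose"])[0]-[130,130]+.5)*6-.5).round())
E
```

```text
t 15.17 cradle [-131.5   -0.9] z -10.0 tooly yaw vs cradle x -89.91 F [ 0.3 -0.5  0.6] w 0.000 q6 1.94 tilt [-0.002 -0.    -1.   ]
 move [ 0.05 -0.03 -4.4 ] twist(units, about tool z) -14.98 180alt 15.02
-0.131 0.0 [287. 428.]
-0.131 0.02 [283. 396.]
-0.131 0.04 [280. 363.]
-0.12 0.0 [309. 424.]
-0.12 0.02 [306. 392.]
-0.12 0.04 [303. 359.]
-0.142 0.0 [264. 433.]
-0.142 0.02 [261. 400.]
-0.142 0.04 [257. 367.]
```

View pics/s14.png

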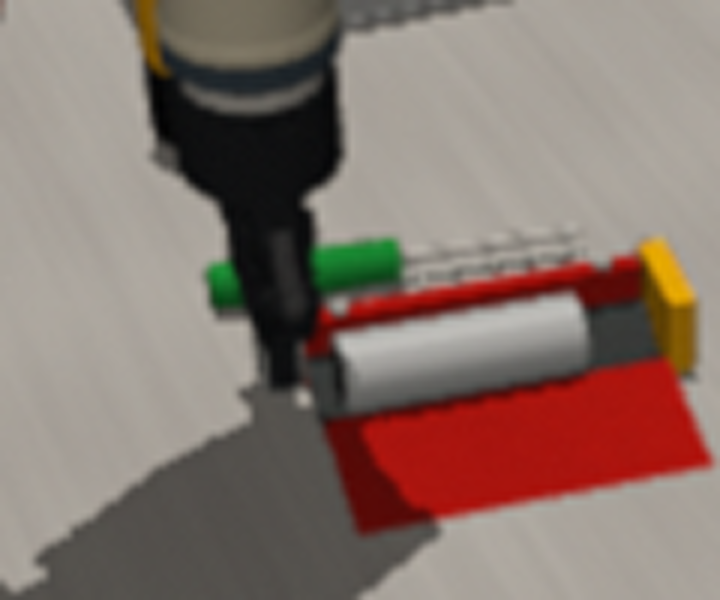

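View pics/w14.png

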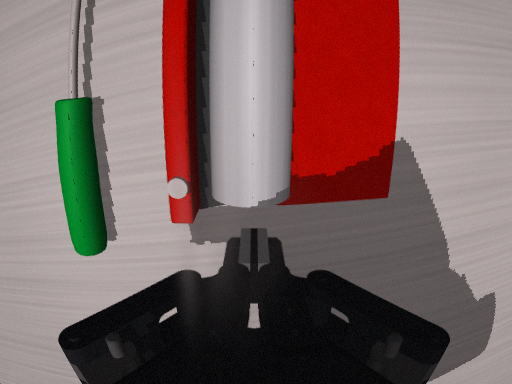

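Emit:
{"method": "send_rows", "body": {"moves": [{"fingers": -1,"tx": 0,"ty": 0,"tz": 0.16,"twist": 0},{"fingers": -1,"tx": 0.15,"ty": 0,"tz": 0.16,"twist": 0},{"fingers": -1,"tx": 0.3,"ty": 0,"tz": 0.16,"twist": 0},{"fingers": -1,"tx": 0.4,"ty": 0,"tz": 0.16,"twist": 0},{"fingers": -1,"tx": 0.46,"ty": 0,"tz": 0.16,"twist": 0},{"fingers": -1,"tx": 0.52,"ty": 0,"tz": 0.16,"twist": 0},{"fingers": -1,"tx": 0.58,"ty": 0,"tz": 0.16,"twist": 0},{"fingers": -1,"tx": 0.64,"ty": 0,"tz": 0.16,"twist": 0},{"fingers": -1,"tx": 0.7,"ty": 0,"tz": 0.16,"twist": 0},{"fingers": -1,"tx": 0.76,"ty": 0,"tz": 0.16,"twist": 0},{"fingers": -1,"tx": 0.82,"ty": 0,"tz": 0.16,"twist": 0},{"fingers": -1,"tx": 0.88,"ty": 0,"tz": 0.16,"twist": 0},{"fingers": -1,"tx": 0.94,"ty": 0,"tz": 0.16,"twist": 0},{"fingers": -1,"tx": 1.0,"ty": 0,"tz": 0.16,"twist": 0}]}}

```text
time: 16.43
eef_pos: [0.4483, 0.115, -0.013]
ee_rot: [3.135, -0.202, -0.002]
ft_force: [-2.3, 0.1, -1.1]
width: 0.0001
```

```bash
python3 - <<'E'
from h import *
import cv2
rep((-.130,0),.10)
f=optics.grab_frame("side"); a=f["frame"][130:230,130:250]; cv2.imwrite("pics/s15.png",cv2.resize(a,None,fx=6,fy=6,interpolation=cv2.INTER_CUBIC))
f2=optics.grab_frame("wrist"); cv2.imwrite("pics/w15.png",f2["frame"])
E
```

```text
t 16.43 cradle [-106.    -0.7] z -13.0 tooly yaw vs cradle x -89.92 F [-2.3  0.1 -1.1] w 0.000 q6 1.92 tilt [-0.001 -0.    -1.   ]
 move [-0.97 -0.03 -4.52] twist(units, about tool z) -14.99 180alt 15.01
```

View pics/s15.png

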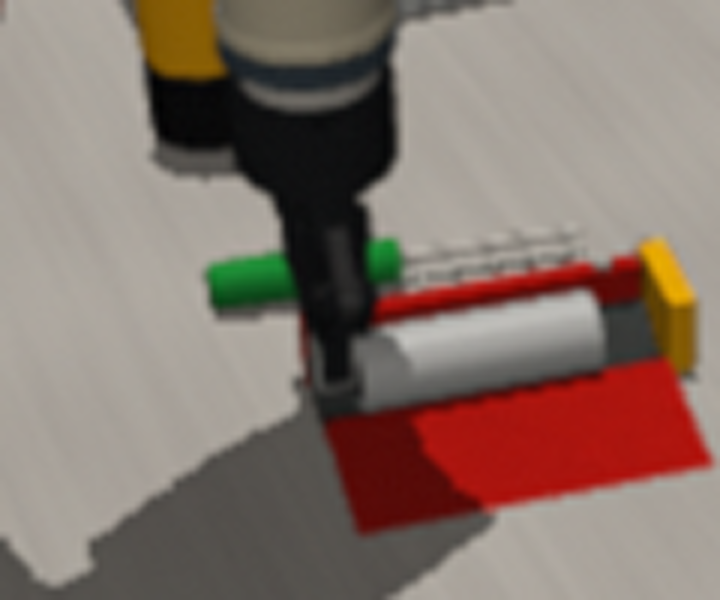

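View pics/w15.png

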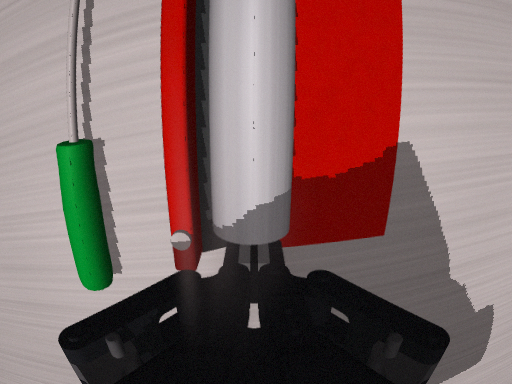

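Emit:
{"method": "send_rows", "body": {"moves": [{"fingers": -1,"tx": 0.06,"ty": 0,"tz": 0,"twist": 0},{"fingers": -1,"tx": 0.12,"ty": 0,"tz": 0,"twist": 0},{"fingers": -1,"tx": 0.18,"ty": 0,"tz": 0,"twist": 0},{"fingers": -1,"tx": 0.24,"ty": 0,"tz": 0,"twist": 0},{"fingers": -1,"tx": 0.3,"ty": 0,"tz": 0,"twist": 0},{"fingers": -1,"tx": 0.36,"ty": 0,"tz": 0,"twist": 0},{"fingers": -1,"tx": 0.42,"ty": 0,"tz": 0,"twist": 0},{"fingers": -1,"tx": 0.48,"ty": 0,"tz": 0,"twist": 0},{"fingers": -1,"tx": 0.54,"ty": 0,"tz": 0,"twist": 0},{"fingers": -1,"tx": 0.6,"ty": 0,"tz": 0,"twist": 0},{"fingers": -1,"tx": 0.66,"ty": 0,"tz": 0,"twist": 0},{"fingers": -1,"tx": 0.72,"ty": 0,"tz": 0,"twist": 0},{"fingers": -1,"tx": 0.78,"ty": 0,"tz": 0,"twist": 0},{"fingers": -1,"tx": 0.84,"ty": 0,"tz": 0,"twist": 0},{"fingers": -1,"tx": 0.9,"ty": 0,"tz": 0,"twist": 0},{"fingers": -1,"tx": 0.96,"ty": 0,"tz": 0,"twist": 0},{"fingers": -1,"tx": 1.02,"ty": 0,"tz": 0,"twist": 0}]}}

```text
time: 17.95
eef_pos: [0.4743, 0.1118, -0.0129]
ee_rot: [3.135, -0.202, -0.0]
ft_force: [-3.1, -1.1, 0.5]
width: -0.0003
```

```bash
python3 - <<'E'
from h import *
import cv2
rep((-.130,0),.10)
f=optics.grab_frame("side"); a=f["frame"][130:230,150:270]; cv2.imwrite("pics/s16.png",cv2.resize(a,None,fx=6,fy=6,interpolation=cv2.INTER_CUBIC))
f2=optics.grab_frame("wrist"); cv2.imwrite("pics/w16.png",f2["frame"])
E
```

```text
t 17.95 cradle [-79.7  -0.4] z -12.9 tooly yaw vs cradle x -89.92 F [-3.1 -1.1  0.5] w -0.000 q6 1.91 tilt [-0. -0. -1.]
 move [-2.01 -0.02 -4.52] twist(units, about tool z) -14.99 180alt 15.01
```

View pics/s16.png

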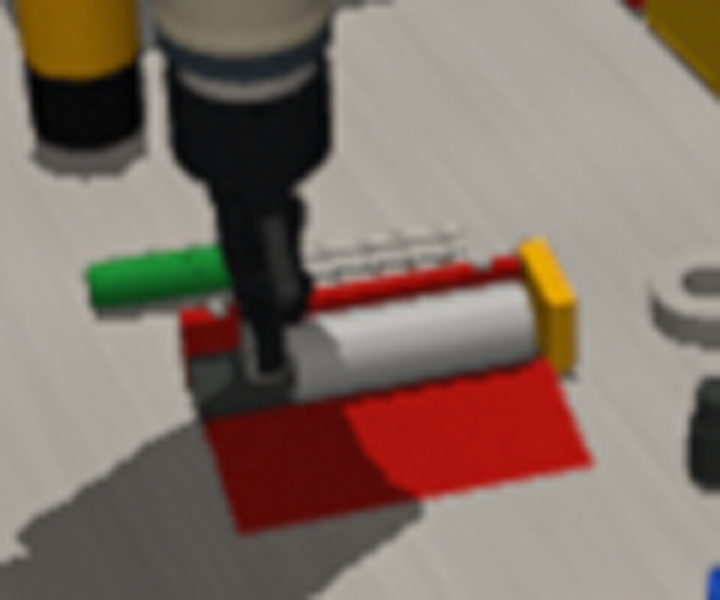

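View pics/w16.png

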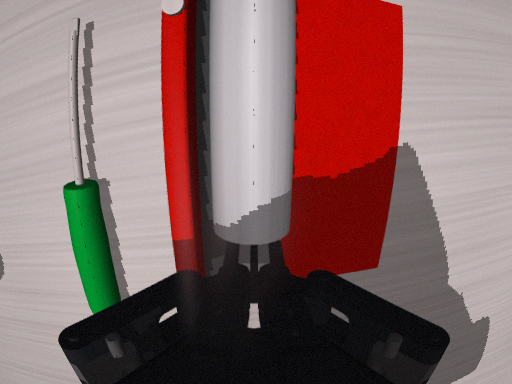

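Emit:
{"method": "send_rows", "body": {"moves": [{"fingers": -1,"tx": 0.03,"ty": 0,"tz": 0,"twist": 0},{"fingers": -1,"tx": 0.06,"ty": 0,"tz": 0,"twist": 0},{"fingers": -1,"tx": 0.09,"ty": 0,"tz": 0,"twist": 0},{"fingers": -1,"tx": 0.12,"ty": 0,"tz": 0,"twist": 0},{"fingers": -1,"tx": 0.15,"ty": 0,"tz": 0,"twist": 0}]}}

```text
time: 18.47
eef_pos: [0.4785, 0.1114, -0.0129]
ee_rot: [-3.135, 0.202, -0.001]
ft_force: [-2.5, -0.2, 0.9]
width: 0.0
```

Emit:
{"method": "send_rows", "body": {"moves": [{"fingers": -1,"tx": 0.03,"ty": 0,"tz": 0,"twist": 0},{"fingers": -1,"tx": 0.06,"ty": 0,"tz": 0,"twist": 0},{"fingers": -1,"tx": 0.08,"ty": 0,"tz": 0,"twist": 0}]}}

```text
time: 18.72
eef_pos: [0.4806, 0.1111, -0.0128]
ee_rot: [-3.135, 0.202, -0.001]
ft_force: [-2.2, -0.7, 0.6]
width: -0.0
```

Emit:
{"method": "send_rows", "body": {"moves": [{"fingers": -1,"tx": 0.03,"ty": 0,"tz": 0,"twist": 0},{"fingers": -1,"tx": 0.06,"ty": 0,"tz": 0,"twist": 0},{"fingers": -1,"tx": 0.06,"ty": 0,"tz": 0,"twist": 0}]}}

```text
time: 18.97
eef_pos: [0.4824, 0.1109, -0.0129]
ee_rot: [-3.135, 0.202, -0.002]
ft_force: [-1.6, -0.2, -0.4]
width: 0.0
```

```bash
python3 - <<'E'
from h import *
import cv2
rep((-.130,0),.10)
f=optics.grab_frame("side"); a=f["frame"][150:200,210:260]; cv2.imwrite("pics/s17.png",cv2.resize(a,None,fx=11,fy=11,interpolation=cv2.INTER_CUBIC))
E
```

```text
t 18.97 cradle [-71.6  -0.3] z -12.9 tooly yaw vs cradle x -89.93 F [-1.6 -0.2 -0.4] w 0.000 q6 1.90 tilt [ 0.001  0.    -1.   ]
 move [-2.33 -0.01 -4.52] twist(units, about tool z) -14.99 180alt 15.01
```

View pics/s17.png

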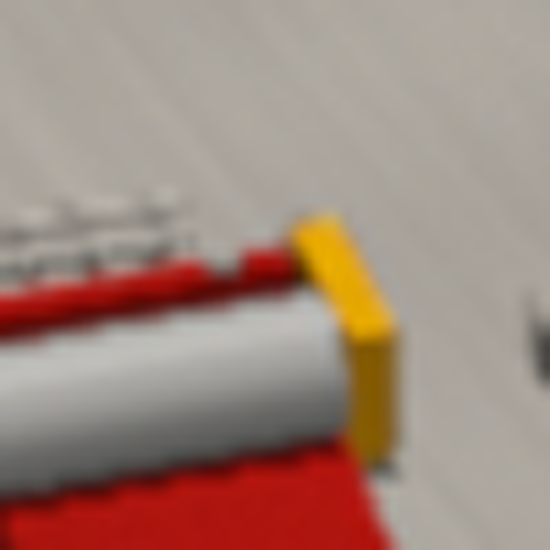

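Emit:
{"method": "send_rows", "body": {"moves": [{"fingers": -1,"tx": 0.03,"ty": 0,"tz": 0,"twist": 0},{"fingers": -1,"tx": 0.05,"ty": 0,"tz": 0,"twist": 0}]}}

```text
time: 19.18
eef_pos: [0.4829, 0.1108, -0.0129]
ee_rot: [-3.135, 0.202, 0.0]
ft_force: [-5.6, 1.1, 3.6]
width: 0.0003
```

Emit:
{"method": "send_rows", "body": {"moves": [{"fingers": -1,"tx": 0.03,"ty": 0,"tz": 0,"twist": 0},{"fingers": -1,"tx": 0.05,"ty": 0,"tz": 0,"twist": 0}]}}

```text
time: 19.35
eef_pos: [0.4828, 0.1107, -0.013]
ee_rot: [3.135, -0.203, -0.004]
ft_force: [-7.1, 1.9, 3.4]
width: 0.0
```

Emit:
{"method": "send_rows", "body": {"moves": [{"fingers": -1,"tx": 0.03,"ty": 0,"tz": 0,"twist": 0},{"fingers": -1,"tx": 0.08,"ty": 0,"tz": 0,"twist": 0}]}}

```text
time: 19.52
eef_pos: [0.4826, 0.1105, -0.0132]
ee_rot: [3.134, -0.203, -0.011]
ft_force: [-11.0, 4.1, 4.7]
width: 0.0004
```

Emit:
{"method": "send_rows", "body": {"moves": [{"fingers": -1,"tx": -0.05,"ty": 0,"tz": 0,"twist": 0},{"fingers": -1,"tx": -0.15,"ty": 0,"tz": 0,"twist": 0},{"fingers": -1,"tx": -0.35,"ty": 0,"tz": 0,"twist": 0},{"fingers": -1,"tx": -0.7,"ty": 0,"tz": 0,"twist": 0},{"fingers": -1,"tx": -1.1,"ty": 0,"tz": -0.1,"twist": 0},{"fingers": -1,"tx": -1.5,"ty": 0,"tz": -0.5,"twist": 0},{"fingers": -1,"tx": -1.8,"ty": 0,"tz": -1.2,"twist": 0},{"fingers": -1,"tx": -2,"ty": 0,"tz": -2.2,"twist": 0},{"fingers": -1,"tx": -2,"ty": 0,"tz": -3.4,"twist": 0},{"fingers": -1,"tx": -2,"ty": 0,"tz": -4.6,"twist": 0},{"fingers": -1,"tx": -3,"ty": 0,"tz": -5.6,"twist": 0},{"fingers": -1,"tx": -3.6,"ty": 0,"tz": -6,"twist": 0}]}}

```text
time: 20.52
eef_pos: [0.394, 0.1225, 0.1401]
ee_rot: [-3.134, 0.204, 0.005]
ft_force: [-0.4, 0.4, -0.6]
width: -0.0
```

```bash
python3 - <<'E'
from h import *
import cv2
rep((-.130,0),.10)
f=optics.grab_frame("side"); a=f["frame"][130:230,150:270]; cv2.imwrite("pics/s18.png",cv2.resize(a,None,fx=6,fy=6,interpolation=cv2.INTER_CUBIC))
f=optics.grab_frame("top"); a=f["frame"][145:265,180:340]; cv2.imwrite("pics/t18.png",cv2.resize(a,None,fx=5,fy=5,interpolation=cv2.INTER_CUBIC))
E
```

```text
t 20.52 cradle [-160.7   -0.3] z 140.1 tooly yaw vs cradle x -89.98 F [-0.4  0.4 -0.6] w -0.000 q6 1.97 tilt [-0.003  0.001 -1.   ]
 move [ 1.24 -0.01  1.6 ] twist(units, about tool z) -15.0 180alt 15.0
```

View pics/s18.png

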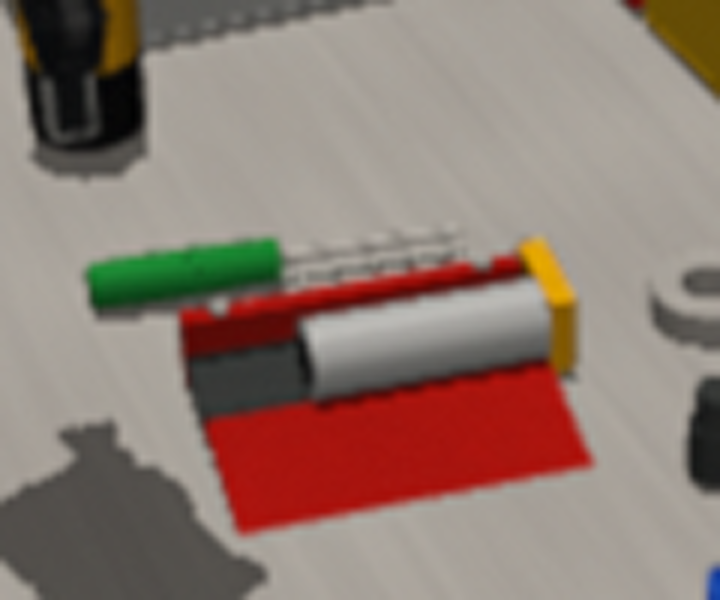

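View pics/t18.png

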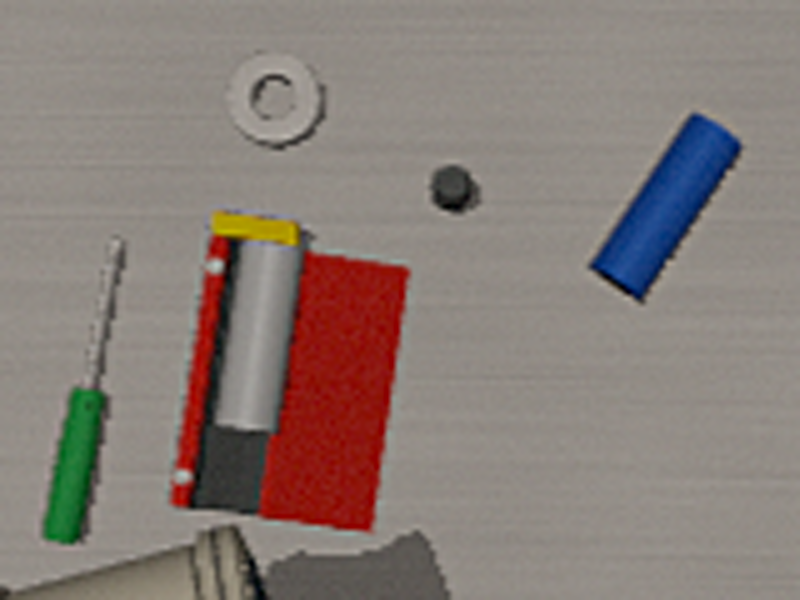

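```bash
python3 - <<'E'
from h import *
import cv2
f=optics.grab_frame("top")
for x in (-.06,-.062,-.066): print(x,((proj(np.r_[c2w(x,0),.046][None],f["K"],f["pose"])[0]-[180,145]+.5)*5-.5).round(1))
o=cv2.imread("pics/top0.png"); d=cv2.absdiff(o,f["frame"]).max(2)
for n,(u,v) in dict(spray=(130,237),gear=(375,224),oiler=(357,181),bearing=(234,165),socket=(270,183),driver=(196,225),blue=(313,187)).items(): print(n,d[v-14:v+15,u-14:u+15].max())
w=optics.grab_frame("wrist"); cv2.imwrite("pics/w19.png",w["frame"])
for x in (.057,.06): print(w2c(w["pose"][:3,3]))
E
```

```text
-0.06 [242.6 429. ]
-0.062 [242.2 432.2]
-0.066 [241.3 438.5]
spray 21
gear 23
oiler 14
bearing 10
socket 10
driver 19
blue 28
[-0.08200013 -0.00105632]
[-0.08200013 -0.00105632]
```

View pics/w19.png

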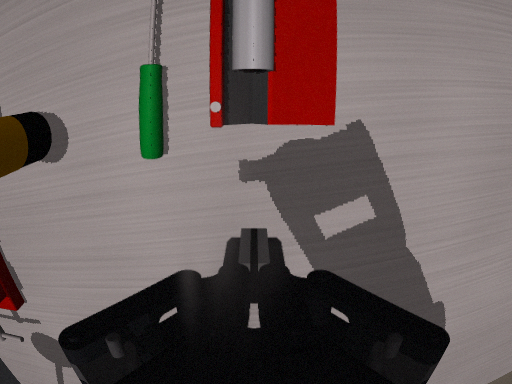

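```bash
python3 -c "
from bench import robot
print(robot.finish_job())"
```

```text
the job is handed in; nothing more can be done
None
```

I rolled the shaft across the bench and up the ramp with both open fingers. It dropped into the V about 43 mm short of the stop. I then slid it along the V with the shut fingertips, took the hand away and handed the job in at about 20.5 s; `finish_job()` gives no verdict.

**Against the stop:**
- **While pushing:** sliding took 2–3 N. The force then rose to about 12 N and the tool stopped moving, which is where I expected the stop to be.
- **Afterwards:** the pictures show the shaft lying straight in the V against the yellow plate. Its free end is at cradle x of about -60.5 mm, against -60 mm ideal, which is within measuring error.

**Nothing else disturbed:** the before and after top views match at all the bystanders and the blue decoy. The hand's last force reading was about zero.

**One disagreement:** the cameras put the fingertips about 35–50 mm above the reported TCP height. I set the tip height from the pictures and forces instead, so the reported TCP z was below zero during the pushes. The fingers never pressed on the bench.

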